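# Lay the tail housing down against the bench stop

## Task

The cast gearbox tail housing stands on its flange on the bench stop's rubber base: tip it over, away from the stop plate, and let it down gently onto its mount pad (a fingertip hooked in its open top will do it). Then push it back along the base until its flange face sits flat against the stop plate, ready for a new oil seal to be driven in. Only tip and push it: do not grip or force it hard, do not lift it off the base, and leave the loose parts and tools around it where they are.

Things in the scene. Friction and masses are not known exactly. Their poses are not given: they have to be found in the camera images.
- housing: The loose tail housing: a tapered ribbed aluminium tube 235 mm long, 0.7 to 1 kg, standing on a flange 120 mm (x) by 144 mm (y), 14 mm thick. Origin: centre of the flange's machined face (underside as it stands); z runs up the tube's axis to the tail; x points to the mount-pad side, which starts facing away from the stop plate, within 7 degrees. Mass centre: about 100 mm up, within 6 mm of the axis.
- tail_mouth (a point): Centre of the round opening at the tail end, on the housing's axis 235 mm from the flange face. The opening is 74 mm in diameter for the first 32 mm and at least 70 mm below, open right through; its rim is a collar 92 mm across (wall 9 mm). Same axes as the housing.
- tip_edge (a point): Middle of the flange's straight lower edge on the mount-pad side (housing x = 60 mm, z = 0): the edge over which it tips and which stays on the base.
- mount_pad (a point): Centre of the mount pad's flat face (housing x = 60 mm, z = 157 mm): a block 70 mm wide (y) and 55 mm long (z) on the side of the tube. Tipped over, the housing lies level on the flange edge and this pad, its axis 60 mm above the base.
- bench_stop: The bench stop, fixed: a base plate faced with black rubber, with an upright steel stop plate near one end, 180 mm wide, top 96 mm above the bench. Origin: on the bench, below the middle of the stop plate's face; the face is the plane x = 0; x points along the base, the way the housing tips; z up. The rubber's top is 12 mm above the bench, x = 0 to 440 mm, 180 mm wide.
- oil_seal: a loose black oil seal ring, 82 mm across, 12 mm high, flat on the bench. Origin: the middle of its underside. To be left alone.
- seal_driver: a loose dark steel seal driver standing on its 72 mm disc, stem up, 110 mm high. Origin: the middle of its underside. To be left alone.
- grease_jar: a loose white jar with a black lid, 68 mm across, 75 mm high. Origin: the middle of its underside. To be left alone.
- bearing: a loose steel bearing ring, 72 mm across, 18 mm high. Origin: the middle of its underside. To be left alone.
- gear: a loose small steel gear, 58 mm across, 50 mm high with its hub. Origin: the middle of its underside. To be left alone.
- spray_can: a loose white spray can with a blue band and cap, 64 mm across, 190 mm high, standing. Origin: the middle of its underside. To be left alone.
- mallet: a loose mallet lying on the bench, black head 50 by 100 by 50 mm, wooden handle, 250 mm long. Origin: under the middle of its head. To be left alone.

How it is judged:
By the outcome, as a careful person would: the job done as asked, in the order asked, and still so for the second after the job is handed in, with the robot touching nothing.
It also fails if it takes over 72 s, if anything falls off the work surface, if the arm or the gripper's body presses on something with over 40 N, if the wrist force passes 120 N, or if a joint passes its speed limit or range.

## Robot

A 6-joint arm with a two-finger parallel gripper is mounted at the origin on the work surface. World frame = base frame: x ahead of the robot, y to its left, z up, the work surface at z = 0. Lengths are in m, angles in rad, forces in N, time in s.
With the tool pointing down it reaches from about 0.35 to 0.925 m from the base axis. Payload 6.4 kg.
Tool frame: the origin (TCP) lies on the centre line of the jaws, within the pads' length; the fingertips stand 22 mm ahead of it and the grasp point (between the pads) lies 3 mm ahead of it; z points along the fingers, y is the direction in which the jaws open and shut (so a half turn about z gives the same grasp; the last joint's range is limited). The gripper opens to 85 mm and grips with 20 to 120 N. Pads are 22 mm wide; open, the fingers measure 114 mm over their backs; the gripper's body (76 mm by 85 mm) begins 54 mm behind the grasp point. The pads swing forward as they close: fully open they stand 13 mm farther back than shut.
Start: joints at [1.093, 0.245, 1.558, -0, 1.339, -0.174], TCP at [0.194, 0.62, 0.253] pointing down, gripper open.
Joint ranges: [-3.13, 3.13], [-1.02, 2.26], [0.13, 2.54], [-0.95, 4.09], [0.21, 2.88], [-2.74, 2.74]. Speed limits (rad/s): [2.57, 2.57, 3.14, 3.14, 3.14, 3.14].

## Interface

Orientations are given as [roll, pitch, yaw] about the fixed x, y, z axes, in that order (R = Rz(yaw) Ry(pitch) Rx(roll)).
In Python, from station import ctrl gives the robot as it stands.
- The arm moves only by the tool drive_tool, never from a script. Its argument "steps" is a list of rows, each a list of 7 numbers: the shift along the tool's x, y, z in m, then the turn, a rotation vector about the tool's x, y, z in degrees, then the closure in counts, from 0 (fully open) to 255 (shut). A call has 1 to 5 rows; each row is the pose to reach, as a shift and turn from the pose commanded when the call began, along the tool's axes at that moment; what a row does not reach only later rows make up. A row lasts 1/12 s, in which the tool goes at most 41.7 mm and 7.16 degrees, less where a joint would pass 70% of its speed; a pose out of reach is approached as far as the arm can. A call with a gripper value outside its range is refused whole. The fingers move at their own pace and stop on an object; "force" is the grip in N (left out, the last holds). Time passes only in rows, so rows that repeat a pose let the fingers close. It gives the time, the measured TCP pose, the force and the opening at its end, in the units of the state.
- ctrl.read_state(): the state, without advancing time (a new reading comes with each control period).
- ctrl.snapshot(name): name is "scene" or "top" or "wrist"; returns (picture, depth): 400x640x3 uint8, red, green, blue; 400x640 float32, m along the optical axis (not along the pixel's ray), 0 where there is no reading.
- ctrl.get_calibration(name): a dict with "intrinsics" (3x3 intrinsics, pixels), "k1" (the pictures are not rectified: a ray, as slopes to the right and down, at radius r is drawn at 1 + k1 r^2 times it, then the intrinsics apply), "R" (3x3) and "t" (3): a world point X has camera coordinates R X + t; the wrist camera has in their place "mount" (4x4, takes a point from camera to tool coordinates, whose origin is the TCP and whose axes are the flange's). Camera axes: x right, y down, z forward; pixel columns grow to the right and rows downward; lengths in m; the calibration is good to about 2 mm. A picture is of the moment at which its call begins: read the wrist's pose just before it. get_calibration takes no time and is no camera call.
- ctrl.close_job(): hands the job in, once; it reports no verdict.
Trained networks look in the newest picture that a camera, given by its name, has taken for a name from the list of things; names that differ only in an ending like _2 or _b are one class to them, and where a whole thing is asked for, a point or a joint stands for the part that bears it (a point fixed in the world has none). Each returns a list of dicts, best first, with "score" (0 to 1); they miss things now and then, are a little off and sometimes report something else, mostly with a low value. They report only what shows in the picture. A call takes as long as a camera call.
- ctrl.outline_of(camera, target): "mask" (400x640 bool, what is visible of it) and "bbox" ([left, top, right, bottom] in pixels, round what is visible of it).
- ctrl.pinpoint(camera, target): "point" ([column, row] in pixels: a listed point, or the origin of a listed thing).
The state is a dict: "clock": time; "q": joint angles; "dq": joint speeds; "joint_efforts": joint torques, N m; "position": TCP position; "tcp_rot": TCP orientation; "ft_force": force on the tool from outside, world axes, zero at the start; "torque": the same for the moment, N m; "grip_width": finger opening in m.
Only numpy, scipy, OpenCV 4.12 (cv2) and the standard library are available. Lean on these libraries where they do the work, as an engineer would, in place of code of your own. Each camera call takes 0.05 s, during which the arm holds its last target.

## Working session

There is one attempt and no reset: what is moved stays moved. The work goes in short steps, Python scripts to look and compute and a tool call to move; the robot and the scene stay as the last step left them, time stands still between calls to the robot, and variables do not carry over. Pictures are saved under pics/ and viewed, and the job is handed in when it is done.

Besides the shell and the picture viewer there is one more tool, called as a command line: name --pt "numbers of a row" for each row, then --argument value for the rest. drive_tool: Moves the arm, as the interface text tells. Its arguments: {"type":"object","properties":{"steps":{"type":"array"},"force":{"type":"number"}},"required":["steps"]}

```bash
ls; mkdir -p pics
cat > h.py <<'E'
import numpy as np, cv2
from station import ctrl
from scipy.spatial.transform import Rotation as Rn
def save(n,f):
    p,d=ctrl.snapshot(n); cv2.imwrite('pics/'+f,p[:,:,::-1]); np.save('pics/'+f+'.npy',d); return p,d
def cam(n,st=None):
    c=ctrl.get_calibration(n); K=np.array(c['intrinsics'])
    if 'R' in c: return K,c['k1'],np.array(c['R']),np.array(c['t'])
    T=np.eye(4);T[:3,:3]=Rn.from_euler('xyz',st['tcp_rot']).as_matrix();T[:3,3]=st['position']
    M=np.linalg.inv(T@np.array(c['mount'])); return K,c['k1'],M[:3,:3],M[:3,3]
def und(C,uv):
    K,k1,R,t=C; uv=np.atleast_2d(uv).astype(float)
    return cv2.undistortPoints(uv[:,None],K,np.array([k1,0,0,0.]))[:,0]
def ray(C,uv):
    s=und(C,uv);K,k1,R,t=C
    d=np.c_[s,np.ones(len(s))]@R; o=-R.T@t; return o,d
def atz(C,uv,z):
    o,d=ray(C,uv); return o+d*((z-o[2])/d[:,2])[:,None]
def deproj(C,uv,dep):
    o,d=ray(C,uv); return o+d*np.asarray(dep)[:,None]
def proj(C,X):
    K,k1,R,t=C
    return cv2.projectPoints(np.atleast_2d(X).astype(float),cv2.Rodrigues(R)[0],t,K,np.array([k1,0,0,0.]))[0][:,0]
E
python3 - <<'E'
from h import *
print(ctrl.read_state())
for n in ['scene','top','wrist']:
    save(n,n+'0.png')
    c=ctrl.get_calibration(n); print(n,{k:np.round(v,4).tolist() for k,v in c.items()})
    if n!='wrist':
        for t in ['housing','tail_mouth','tip_edge','bench_stop']:
            r=ctrl.pinpoint(n,t); print(n,t,[(np.round(x['point'],1).tolist(),round(x['score'],2)) for x in r[:3]])
print(ctrl.read_state()['clock'])
E
```

```text
pics
{'clock': 0.0, 'q': array([ 1.09288514e+00,  2.45824054e-01,  1.55899794e+00,  3.02517755e-06,
        1.33869798e+00, -1.74081940e-01]), 'dq': array([ 0.00080742,  0.00053051, -0.00203946,  0.00284124,  0.00041033,
       -0.00124038]), 'joint_efforts': array([ 1.22134414e-03, -4.29502201e+01, -3.26126933e+01, -6.93421453e-05,
        5.15866283e-03, -1.25421785e-06]), 'position': array([0.19420972, 0.61977588, 0.25218254]), 'tcp_rot': array([-3.13969498e+00, -3.36717214e-04,  2.83776239e+00]), 'ft_force': array([ 0.7838104 , -0.36231908,  0.11016309]), 'torque': array([-0.02787612,  0.03484463,  0.02500982]), 'grip_width': 0.0854043227020066}
scene {'intrinsics': [[383.49, 0.0, 319.5076], [0.0, 383.49, 198.7099], [0.0, 0.0, 1.0]], 'k1': -0.0497, 'R': [[0.3485, 0.9371, 0.0167], [0.5936, -0.2069, -0.7777], [-0.7254, 0.281, -0.6284]], 't': [-0.1207, -0.2587, 1.326]}
scene housing [([315.9, 225.0], 0.83), ([461.4, 269.8], 0.63)]
scene tail_mouth [([321.5, 143.7], 0.75)]
scene tip_edge [([340.8, 226.7], 0.72)]
scene bench_stop [([282.6, 234.6], 0.65)]
top {'intrinsics': [[516.4887, 0.0, 323.2176], [0.0, 516.4887, 201.3882], [0.0, 0.0, 1.0]], 'k1': 0.0294, 'R': [[-0.01, -0.9999, 0.0015], [-0.9791, 0.0095, -0.2033], [0.2033, -0.0035, -0.9791]], 't': [-0.0768, 0.5846, 1.0504]}
top housing [([322.4, 226.1], 0.6)]
top tail_mouth [([319.1, 204.8], 0.92)]
top tip_edge [([295.7, 220.3], 0.86)]
top bench_stop [([355.2, 235.4], 0.6)]
wrist {'intrinsics': [[347.4925, 0.0, 319.7561], [0.0, 347.4925, 204.5148], [0.0, 0.0, 1.0]], 'k1': -0.0012, 'mount': [[0.0005, -0.9562, -0.2927, 0.0752], [1.0, 0.0005, 0.0001, -0.0008], [0.0, -0.2927, 0.9562, -0.1207], [0.0, 0.0, 0.0, 1.0]]}
0.55
```

View pics/scene0.png

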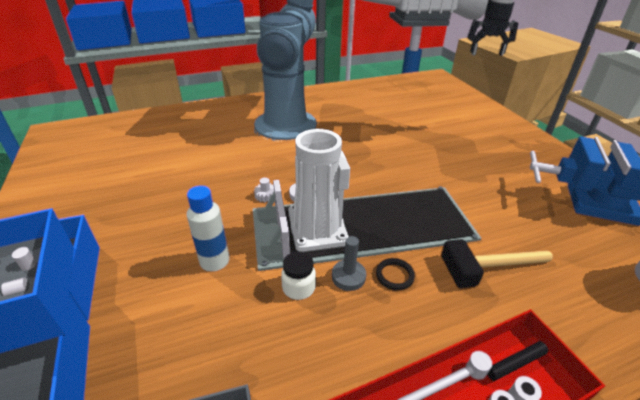

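View pics/top0.png

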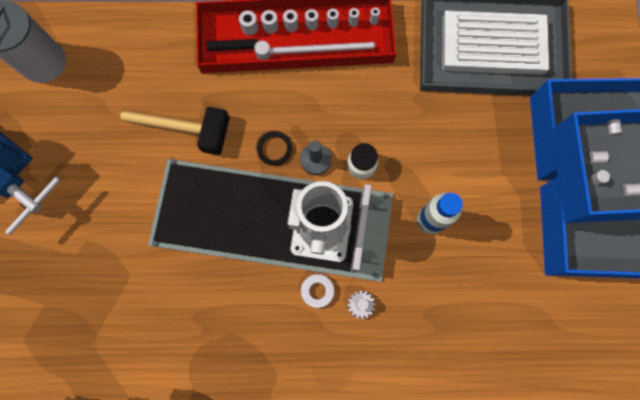

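Run:
```python
from h import *
S=cam('scene');T=cam('top')
np.set_printoptions(precision=4,suppress=True)
def tri(a,b):
    o1,d1=ray(S,a);o2,d2=ray(T,b);d1=d1[0];d2=d2[0]
    A=np.c_[d1,-d2];s=np.linalg.lstsq(A,o2-o1,rcond=None)[0]
    p=o1+d1*s[0];q=o2+d2*s[1];return (p+q)/2,np.linalg.norm(p-q)
print('mouth',tri([321.5,143.7],[319.1,204.8]))
print('house',tri([315.9,225],[322.4,226.1]))
print('edge',tri([340.8,226.7],[295.7,220.3]))
print('stop',tri([282.6,234.6],[355.2,235.4]))
# top depth cloud
d=np.load('pics/top0.png.npy')
v,u=np.mgrid[0:400,0:640]
P=deproj(T,np.c_[u.ravel(),v.ravel()],d.ravel()).reshape(400,640,3)
np.save('P.npy',P)
img=cv2.imread('pics/top0.png')
for z0,z1 in [(0.235,0.26),(0.085,0.105),(0.02,0.032),(0.006,0.017)]:
    m=(P[...,2]>z0)&(P[...,2]<z1)&(d>0)
    m&=(P[...,0]>0.2)&(P[...,0]<.9)
    q=P[m]; print(z0,m.sum(),q[:,:2].min(0),q[:,:2].max(0),np.median(q[:,2]))
```

```text
mouth (array([ 0.5407, -0.0735,  0.2402]), np.float64(0.0021402740802467447))
house (array([ 0.5367, -0.0803,  0.0188]), np.float64(0.00014080785692827463))
edge (array([ 0.5517, -0.0216,  0.0084]), np.float64(0.0015287335298880885))
stop (array([ 0.5182, -0.1556, -0.0052]), np.float64(0.003357793992620173))
0.235 803 [ 0.4913 -0.1244] [ 0.5826 -0.0351] 0.2466561482617311
0.085 3406 [ 0.4201 -0.7704] [0.9    0.6102] 0.0953283431440779
0.02 3537 [ 0.3381 -0.7315] [0.9    0.6464] 0.025644108896013984
0.006 17910 [ 0.2041 -0.7815] [0.9    0.6654] 0.011446263079370578
```

The scene view shows the housing upright at (318,190), with the stop plate to its left. In the top view the stop plate is at column ~361 and the base runs left, towards world +y and slightly +x. The jar, driver and seal are on the upper side; the bearing and gear are on the lower.

Run:
```python
from h import *
np.set_printoptions(precision=4,suppress=True)
T=cam('top');P=np.load('P.npy');img=cv2.imread('pics/top0.png')
g=img.max(2)
reg=np.zeros((400,640),bool);reg[150:290,145:400]=1
m=(g<55)&(np.abs(P[...,2]-.012)<.006)&reg
n,l,s,c=cv2.connectedComponentsWithStats(m.astype(np.uint8));k=1+s[1:,4].argmax();m=l==k
v,u=np.nonzero(m);q=atz(T,np.c_[u,v],.012)[:,:2]
print('rubber',cv2.minAreaRect(q.astype(np.float32)),len(q)); print(cv2.boxPoints(cv2.minAreaRect(q.astype(np.float32))))
# stop plate top
m=(np.abs(P[...,2]-.096)<.006)&reg; n,l,s,c=cv2.connectedComponentsWithStats(m.astype(np.uint8))
for k in range(1,n):
    if s[k,4]>60:
        v,u=np.nonzero(l==k);q=atz(T,np.c_[u,v],.096)[:,:2];r=cv2.minAreaRect(q.astype(np.float32));print('z96',s[k],r);print(cv2.boxPoints(r))
# rim
m=(P[...,2]>.240)&(P[...,2]<.256)&reg;v,u=np.nonzero(m);q=atz(T,np.c_[u,v],.247)
e=cv2.fitEllipse(cv2.convexHull(q[:,:2].astype(np.float32)));print('rim',e)
# flange top z=.026
m=(np.abs(P[...,2]-.026)<.005)&reg&(g>90); n,l,s,c=cv2.connectedComponentsWithStats(m.astype(np.uint8))
k=1+s[1:,4].argmax();v,u=np.nonzero(l==k);q=atz(T,np.c_[u,v],.026)[:,:2];r=cv2.minAreaRect(q.astype(np.float32));print('flange',s[k],r);print(cv2.boxPoints(r))
c=cv2.resize(img[140:300,230:430],None,fx=4,fy=4,interpolation=cv2.INTER_CUBIC)[:600,:800];cv2.imwrite('pics/topcrop.png',c)
```

```text
rubber ((0.5618204474449158, 0.06083180010318756), (0.4385000765323639, 0.17826783657073975), 80.63172912597656) 10913
[[ 0.4382 -0.141 ]
 [ 0.6141 -0.17  ]
 [ 0.6855  0.2626]
 [ 0.5096  0.2917]]
z96 [353 184  19  86 590] ((0.5240434408187866, -0.16201570630073547), (0.014132583513855934, 0.17963337898254395), 80.45524597167969)
[[ 0.4343 -0.1541]
 [ 0.6114 -0.1839]
 [ 0.6138 -0.1699]
 [ 0.4366 -0.1402]]
rim ((0.5366546511650085, -0.07969019562005997), (0.08997469395399094, 0.091342993080616), 86.78240966796875)
flange [291 197  62  65 743] ((0.5367885231971741, -0.07950691878795624), (0.12059544026851654, 0.14329782128334045), 81.3212890625)
[[ 0.4569 -0.1283]
 [ 0.5985 -0.1499]
 [ 0.6167 -0.0307]
 [ 0.4751 -0.0091]]
```

View pics/topcrop.png

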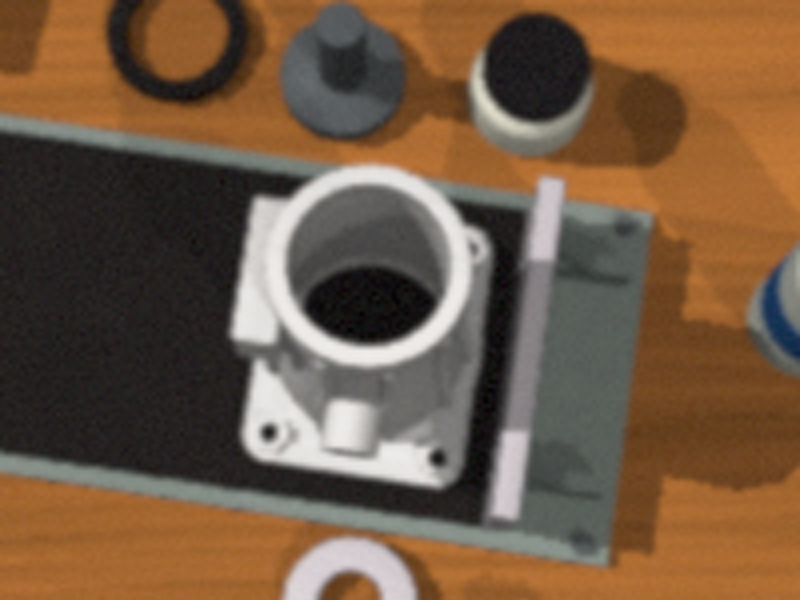

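```bash
cat >> h.py <<'E'
np.set_printoptions(precision=4,suppress=True)
ANG=np.deg2rad(80.7); U=np.array([np.cos(ANG),np.sin(ANG),0]); V=np.array([U[1],-U[0],0]) # V: to robot's +x side
S0=np.array([0.5257,-0.1553,0])
def world(u,v,z): return S0+u*U+v*V+np.array([0,0,z])
def tool(tilt):  # tilt deg: 0 down, 90 pointing -u
    x=-V; R0=np.c_[x,U,[0,0,-1.]]
    return Rn.from_rotvec(x*np.deg2rad(tilt)).as_matrix()@R0
def rel(target,R,st=None):
    st=st or ctrl.read_state(); Rc=Rn.from_euler('xyz',st['tcp_rot']).as_matrix()
    return Rc.T@(target-st['position']), np.rad2deg(Rn.from_matrix(Rc.T@R).as_rotvec())
def now():
    s=ctrl.read_state(); d=s['position']-S0
    Rc=Rn.from_euler('xyz',s['tcp_rot']).as_matrix()
    print('t',round(s['clock'],2),'uvz',np.array([d@U,d@V,d[2]]),'tilt',np.rad2deg(np.arctan2(-Rc[:,2]@U,-Rc[2,2])).round(2),'q',s['q'].round(3),'F(u,v,z)',np.array([s['ft_force']@U,s['ft_force']@V,s['ft_force'][2]]).round(2),'w',round(s['grip_width'],4)); return s
E
python3 - <<'E'
from h import *
now()
T=cam('top')
for n,p in dict(seal=(274,148),driver=(316,160),jar=(363,170),can=(432,222),bearing=(318,291),gear=(361,305),malhead=(212,131),malend=(122,115),vise=(40,200)).items():
    w=atz(T,p,0)[0]; print(n,w,'u',(w-S0)@U,'v',(w-S0)@V)
for z in (.02,):
    p=world(.45,0,.35); print(p); print(rel(p,tool(0)), rel(p,tool(45)))
E
```

```text
t 0.55 uvz [ 0.7118 -0.4522  0.2533] tilt 0.0 q [ 1.093  0.245  1.558 -0.     1.339 -0.174] F(u,v,z) [ 0.92  0.42 -0.15] w 0.0853
seal [0.7238 0.0299 0.    ] u 0.21480419259246522 v 0.1655354248192016
driver [ 0.694  -0.0672  0.    ] u 0.11417625245125707 v 0.1518461807530089
jar [ 0.6691 -0.175   0.    ] u 0.0037608166314304164 v 0.14468953499473117
can [ 0.5466 -0.3269  0.    ] u -0.1659534579543883 v 0.048390223388743006
bearing [ 0.3962 -0.0694  0.    ] u 0.06383182332382879 v -0.14168881213927356
gear [ 0.3653 -0.1627  0.    ] u -0.03324404870914125 v -0.15707736814289128
malhead [0.7663 0.1746 0.    ] u 0.364422337174903 v 0.18414884014138533
malend [0.807  0.3852 0.    ] u 0.5788753470770757 v 0.1902919313559204
vise [0.6057 0.554  0.    ] u 0.7128989642693143 v -0.03566673990875892
[0.5984 0.2888 0.35  ]
(array([-0.4846, -0.1954, -0.0967]), array([-0.0021, -0.0003, -8.1074])) (array([-0.4846, -0.1954, -0.0967]), array([44.9213, -3.1839, -7.6859]))
```

Run:
```python
from h import *
P=np.load('P.npy');D=P-S0; u=D@U;v=D@V
m=(u>.42)&(u<.85)&(abs(v)<.25)&(P[...,2]>.03)&(P[...,2]<.5)
n,l,s,c=cv2.connectedComponentsWithStats(m.astype(np.uint8))
for k in range(1,n):
    if s[k,4]>20:
        q=l==k;print(s[k],'u',u[q].min(),u[q].max(),'v',v[q].min(),v[q].max(),'z',P[q][:,2].min(),P[q][:,2].max())
```

```text
[  0  44  47  35 748] u 0.7518402721777407 0.8221545440030283 v 0.23420287735661693 0.24997965091236402 z 0.03017626887389535 0.16711740310972745
[151 117  34  13 186] u 0.4206139971365007 0.49705458524085555 v 0.168242003379471 0.1885282271828717 z 0.030008166269656966 0.03954778162045236
[   0  135   61  100 1774] u 0.6372341960719478 0.8182058170570591 v -0.12507942266051952 0.0907346594034498 z 0.030064326663437058 0.15980496235909203
```

drive_tool --pt "0 0 -0.04 0 0 -3 0" --pt "-0.03 -0.01 -0.08 0 0 -8 0" --pt "-0.06 -0.03 -0.097 0 0 -8 0" --pt "-0.1 -0.04 -0.097 0 0 -8 0" --pt "-0.14 -0.055 -0.097 0 0 -8 0"

```text
clock: 0.97
position: [0.3079, 0.5296, 0.3537]
tcp_rot: [3.137, 0.003, 2.979]
ft_force: [0.7, 0.6, -0.0]
grip_width: 0.0853
```

Run:
```python
from h import *
now()
print(rel(world(.47,0,.35),tool(0)),rel(world(.47,0,.35),tool(60)))
```

```text
t 0.97 uvz [ 0.6407 -0.3256  0.3537] tilt -0.29 q [ 0.859  0.091  1.55  -0.     1.495 -0.549] F(u,v,z) [ 0.68  0.62 -0.05] w 0.0853
(array([-0.3256, -0.1707,  0.0038]), array([ 0.2871,  0.1785, -0.0056])) (array([-0.3256, -0.1707,  0.0038]), array([60.287 ,  0.159 , -0.0986]))
```

drive_tool --pt "-0.035 -0.018 0 3 0 0 0" --pt "-0.07 -0.037 0 6 0 0 0" --pt "-0.105 -0.055 0 10 0 0 0" --pt "-0.14 -0.074 0 14 0 0 0" --pt "-0.175 -0.092 0 18 0 0 0"

```text
clock: 1.38
position: [0.4658, 0.4088, 0.3509]
tcp_rot: [-2.825, 0.0, 2.977]
ft_force: [-0.2, -0.4, 0.3]
grip_width: 0.0852
```

Run:
```python
from h import *
now()
print(rel(world(.47,0,.30),tool(60)))
```

```text
t 1.38 uvz [ 0.547  -0.1503  0.3509] tilt 18.15 q [ 0.621  0.254  1.391 -0.225  1.72  -0.794] F(u,v,z) [-0.44 -0.17  0.27] w 0.0852
(array([-0.1504, -0.057 ,  0.0723]), array([41.8502, -0.0695, -0.1173]))
```

drive_tool --pt "-0.03 -0.012 0.014 7 0 0 0" --pt "-0.06 -0.024 0.028 14 0 0 0" --pt "-0.09 -0.036 0.042 21 0 0 0" --pt "-0.12 -0.048 0.056 28 0 0 0" --pt "-0.15 -0.057 0.072 35 0 0 0"

```text
clock: 1.8
position: [0.6014, 0.3096, 0.3004]
tcp_rot: [-2.212, 0.002, 2.977]
ft_force: [1.0, 0.1, 0.5]
grip_width: 0.0853
```

Run:
```python
from h import *
now()
print(rel(world(.45,0,.16),tool(65)))
save('scene','s1.png')
```

```text
t 1.8 uvz [ 0.471  -0.0004  0.3004] tilt 53.24 q [ 0.522  0.631  1.132 -0.737  1.965 -0.965] F(u,v,z) [0.23 0.97 0.45] w 0.0853
(array([-0.0002,  0.0999,  0.1009]), array([11.7595, -0.0438, -0.1614]))
```

View pics/s1.png

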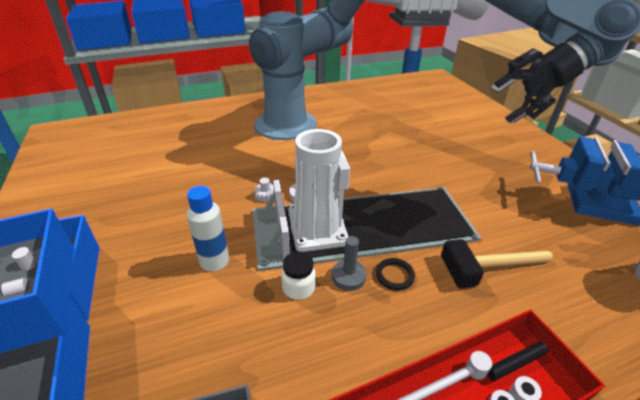

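```bash
cat > kin.py <<'E'
from h import *
from scipy.optimize import least_squares
D=[([1.09288514e+00,  2.45824054e-01,  1.55899794e+00,0,1.33869798e+00, -1.74081940e-01],[0.19420972, 0.61977588, 0.25218254],[-3.13969498e+00, -3.36717214e-04,  2.83776239e+00]),
([0.859,0.091,1.55,0,1.495,-.549],[.3079,.5296,.3537],[3.137,.003,2.979]),
([0.621,0.254,1.391,-0.225,1.72,-.794],[.4658,.4088,.3509],[-2.825,0,2.977]),
([0.522,0.631,1.132,-0.737,1.965,-.965],[.6014,.3096,.3004],[-2.212,.002,2.977])]
E=lambda a,t:Rn.from_euler(a,t).as_matrix()
def fk(q,p):
    y1,d1,L2,L3,a3,y4,d6,a2=p
    A=E('z',q[0]);B=A@E('y',q[1]);C=A@E('y',q[1]+q[2]);F=C@E('z',q[3]);G=F@E('y',q[4])
    pos=A@[0,y1,d1]+B@[a2,0,L2]+C@[a3,0,L3]+F@[0,y4,0]+G@[0,0,d6]
    return pos,G@E('z',q[5])
P0=[.05,.2,.4,.4,0,.05,.3,0]
def fit():
    f=lambda p:np.r_[np.concatenate([fk(q,p)[0]-x for q,x,_ in D])*1000,(np.array(p)-P0)*.3]
    return least_squares(f,P0)
if __name__=='__main__':
    for q,x,r in D: print(fk(q,P0)[1].T@Rn.from_euler('xyz',r).as_matrix())
    s=fit();print(s.x);print(np.array([fk(q,s.x)[0]-x for q,x,_ in D]))
E
python3 kin.py
```

```text
[[-0. -1. -0.]
 [ 1. -0.  0.]
 [-0. -0.  1.]]
[[ 0.0002 -1.      0.0002]
 [ 1.      0.0002 -0.0001]
 [ 0.0001  0.0002  1.    ]]
[[-0.0002 -1.     -0.    ]
 [ 1.     -0.0002  0.0007]
 [-0.0007 -0.      1.    ]]
[[-0.0007 -1.     -0.0005]
 [ 1.     -0.0007 -0.0004]
 [ 0.0004 -0.0005  1.    ]]
[ 0.1141  0.2733  0.4216  0.5667  0.0669 -0.0014  0.233   0.0018]
[[-0.0001  0.0001  0.0001]
 [ 0.     -0.0001 -0.0002]
 [ 0.0001 -0.      0.0002]
 [-0.     -0.     -0.0001]]
```

```bash
cat > ik.py <<'E'
from kin import *
p=fit().x; Rc=E('z',np.pi/2)
lo=np.array([-3.13,-1.02,.13,-.95,.21,-2.74]);hi=np.array([3.13,2.26,2.54,4.09,2.88,2.74])
def ik(x,R,q0):
    def f(q):
        a,b=fk(q,p); return np.r_[(a-x)*5,Rn.from_matrix((b@Rc).T@R).as_rotvec()]
    s=least_squares(f,np.clip(q0,lo+.01,hi-.01),bounds=(lo,hi)); return s.x,np.abs(s.fun).max()
E
python3 - <<'E'
from ik import *
q0=ctrl.read_state()['q']
def T(tilt,spin): return tool(tilt)@E('z',np.deg2rad(spin))
for name,u,z in [('upr',.076,.26),('mid',.25,.25),('fin',.385,.08),('with',.42,.10),('push0',.40,.08),('pushEnd',.26,.08)]:
  for tilt in [0,30,45,50,55,60,70,80]:
    print(name,tilt,end=' ')
    for spin in (0,90,-90):
      q,e=ik(world(u,0,z),T(tilt,spin),np.r_[q0[:5],q0[5]+np.deg2rad(spin)]); print(round(e,3),q.round(2) if e<.01 else '-',end=' | ')
    print()
E
```

```text
upr 0 0.0 [-0.36 -0.01  1.82  0.    1.33 -1.77] | 0.0 [-0.36 -0.01  1.82  0.    1.33 -0.19] | 0.35 - | 
upr 30 0.0 [-0.14  0.06  1.82 -0.54  1.32 -1.4 ] | 0.0 [-0.14  0.06  1.82 -0.54  1.32  0.17] | 0.143 - | 
upr 45 0.0 [-0.05  0.13  1.82 -0.8   1.38 -1.23] | 0.0 [-0.05  0.13  1.82 -0.8   1.38  0.34] | 0.042 - | 
upr 50 0.0 [-0.03  0.15  1.81 -0.88  1.41 -1.18] | 0.0 [-0.03  0.15  1.81 -0.88  1.41  0.39] | 0.009 [-0.03  0.16  1.82 -0.88  1.41 -2.74] | 
upr 55 0.004 [-0.01  0.18  1.81 -0.95  1.45 -1.14] | 0.004 [-0.01  0.18  1.81 -0.95  1.45  0.43] | 0.004 [-0.01  0.18  1.81 -0.95  1.45 -2.71] | 
upr 60 0.074 - | 0.074 - | 0.074 - | 
upr 70 0.21 - | 0.21 - | 0.21 - | 
upr 80 0.338 - | 0.338 - | 0.338 - | 
mid 0 0.0 [-0.04  0.07  1.76 -0.    1.31 -1.45] | 0.0 [-0.04  0.07  1.76 -0.    1.31  0.12] | 0.173 - | 
mid 30 0.0 [ 0.16  0.21  1.67 -0.5   1.46 -1.15] | 0.0 [ 0.16  0.21  1.67 -0.5   1.46  0.42] | 0.0 [ 0.16  0.21  1.67 -0.5   1.46 -2.72] | 
mid 45 0.0 [ 0.23  0.3   1.63 -0.71  1.58 -1.05] | 0.0 [ 0.23  0.3   1.63 -0.71  1.58  0.52] | 0.0 [ 0.23  0.3   1.63 -0.71  1.58 -2.62] | 

[... 3710 characters left out ...]
 [ 0.17  0.44  1.72 -0.53  1.21 -2.56] | 
pushEnd 45 0.0 [ 0.24  0.55  1.65 -0.72  1.38 -0.86] | 0.0 [ 0.24  0.55  1.65 -0.72  1.38  0.71] | 0.0 [ 0.24  0.55  1.65 -0.72  1.38 -2.43] | 
pushEnd 50 0.0 [ 0.26  0.59  1.63 -0.78  1.44 -0.82] | 0.0 [ 0.26  0.59  1.63 -0.78  1.44  0.75] | 0.0 [ 0.26  0.59  1.63 -0.78  1.44 -2.4 ] | 
pushEnd 55 0.0 [ 0.28  0.63  1.61 -0.84  1.49 -0.8 ] | 0.0 [ 0.28  0.63  1.61 -0.84  1.49  0.77] | 0.0 [ 0.28  0.63  1.61 -0.84  1.49 -2.37] | 
pushEnd 60 0.0 [ 0.29  0.67  1.58 -0.89  1.55 -0.77] | 0.0 [ 0.29  0.67  1.58 -0.89  1.55  0.8 ] | 0.0 [ 0.29  0.67  1.58 -0.89  1.55 -2.34] | 
pushEnd 70 0.035 - | 0.035 - | 0.035 - | 
pushEnd 80 0.116 - | 0.116 - | 0.116 - |
```

Run:
```python
from h import *
print(rel(world(.0765,-.0014,.34),tool(0)))
print(rel(world(.30,-.0014,.36),tool(25)))
```

```text
(array([ 0.0028, -0.2713,  0.2867]), array([-53.9972,  -0.5731,   0.0404]))
(array([ 0.0039, -0.1561,  0.0942]), array([-28.9974,  -0.5363,   0.1592]))
```

drive_tool --pt "0 -0.032 0.019 -6 0 0 156" --pt "0 -0.064 0.038 -12 0 0 156" --pt "0.002 -0.096 0.057 -18 0 0 156" --pt "0.003 -0.128 0.076 -24 0 0 156" --pt "0.004 -0.156 0.094 -29 -0.5 0 156"

```text
clock: 2.27
position: [0.5682, 0.1428, 0.3694]
tcp_rot: [-2.728, 0.01, 2.983]
ft_force: [0.7, -1.1, 1.1]
grip_width: 0.0329
```

Run:
```python
from h import *
now()
print(rel(world(.0765,-.0014,.34),tool(0)))
```

```text
t 2.27 uvz [ 0.3011 -0.0062  0.3694] tilt 23.69 q [ 0.204  0.129  1.515 -0.39   1.637 -1.204] F(u,v,z) [-0.95  0.82  1.08] w 0.0329
(array([-0.0037, -0.1938,  0.1172]), array([-23.6896,   0.6229,   0.0802]))
```

drive_tool --pt "0 -0.033 0.019 -5 0 0 156" --pt "-0.001 -0.066 0.038 -10 0 0 156" --pt "-0.002 -0.099 0.057 -15 0 0 156" --pt "-0.003 -0.132 0.076 -20 0.3 0 156" --pt "-0.004 -0.165 0.1 -23.7 0.6 0.1 156"

```text
clock: 2.68
position: [0.5418, -0.047, 0.345]
tcp_rot: [-3.14, 0.002, 2.979]
ft_force: [1.1, -0.2, 1.6]
grip_width: 0.0333
```

Run:
```python
from h import *
now()
print(rel(world(.0765,-.0014,.30),tool(0)))
```

```text
t 2.68 uvz [ 0.1094 -0.0016  0.345 ] tilt 0.1 q [-0.295 -0.07   1.727 -0.001  1.482 -1.703] F(u,v,z) [-0.02  1.07  1.65] w 0.0333
(array([-0.0001, -0.0329,  0.0451]), array([-0.0987,  0.1084, -0.0214]))
```

drive_tool --pt "0 -0.015 0.01 0 0 0 156" --pt "0 -0.033 0.03 0 0 0 156" --pt "0 -0.033 0.045 0 0 0 156" --pt "0 -0.033 0.05 0 0 0 156" --pt "0 -0.033 0.05 0 0 0 156"

```text
clock: 3.1
position: [0.5358, -0.0779, 0.2918]
tcp_rot: [-3.137, -0.006, 2.979]
ft_force: [0.6, 0.3, -0.1]
grip_width: 0.033
```

Run:
```python
from h import *
st=now()
p,d=save('wrist','w2.png'); W=cam('wrist',st)
save('scene','s2.png');save('top','t2.png')
for t in ['tail_mouth']:
  for c in ('wrist','top','scene'):
    for x in ctrl.pinpoint(c,t)[:2]:
        C=W if c=='wrist' else cam(c)
        w=atz(C,x['point'],.247)[0]-S0; print(c,x['point'],x['score'],w@U,w@V)
```

```text
t 3.1 uvz [ 0.078  -0.0026  0.2918] tilt 0.25 q [-0.352 -0.038  1.793 -0.006  1.392 -1.758] F(u,v,z) [ 0.35  0.52 -0.12] w 0.033
wrist [310.9, 35.4] 0.74 0.07325281296732743 -0.10430169338716526
wrist [318.8, 250.2] 0.65 0.07658768698597253 -0.002740017345839357
top [217.5, 136.3] 0.58 0.28456438107629467 0.09781002836256747
top [320.6, 206.6] 0.56 0.07867694747662995 -0.0028127682543123314
scene [346.9, 279.4] 0.71 0.04792418270285003 0.34720586165499523
scene [320.0, 143.7] 0.68 0.07892613165655928 0.012271631959614495
```

View pics/w2.png

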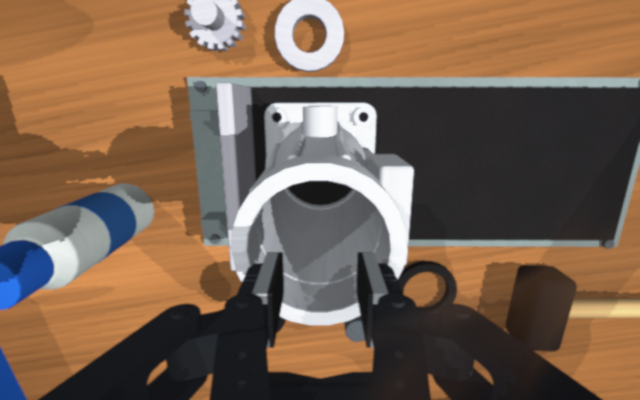

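View pics/s2.png

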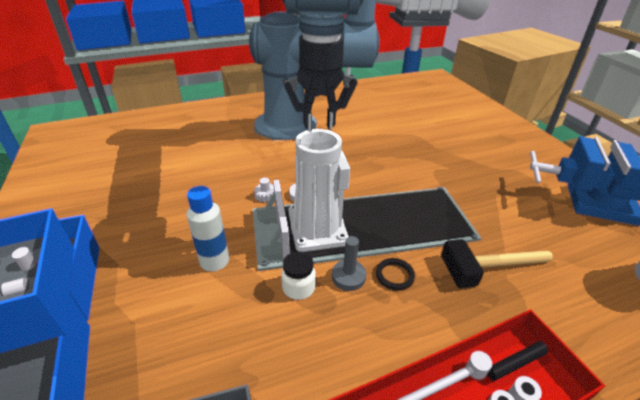

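The wrist view shows the open mouth centred at (319,250), with both fingertips at (270,258) and (370,258) inside the rim. The scene view confirms it, so I'll insert slowly.

drive_tool --pt "0 -0.001 0.01 -0.2 0.3 0 156" --pt "-0.001 -0.001 0.02 -0.2 0.3 0 156" --pt "-0.001 -0.001 0.03 -0.2 0.3 0 156" --pt "-0.001 -0.001 0.04 -0.2 0.3 0 156" --pt "-0.001 -0.001 0.04 -0.2 0.3 0 156"

```text
clock: 3.82
position: [0.5357, -0.079, 0.2497]
tcp_rot: [-3.141, -0.014, 2.979]
ft_force: [0.1, 0.8, -0.6]
grip_width: 0.0328
```

Run:
```python
from h import *
st=now()
p,d=save('scene','s3.png'); cv2.imwrite('pics/s3c.png',cv2.resize(p[60:260,220:420,::-1],None,fx=3,fy=3,interpolation=cv2.INTER_CUBIC))
```

```text
t 3.82 uvz [ 0.0769 -0.0025  0.2497] tilt 0.04 q [-0.354  0.002  1.831 -0.003  1.322 -1.762] F(u,v,z) [ 0.76 -0.05 -0.64] w 0.0328
```

View pics/s3c.png

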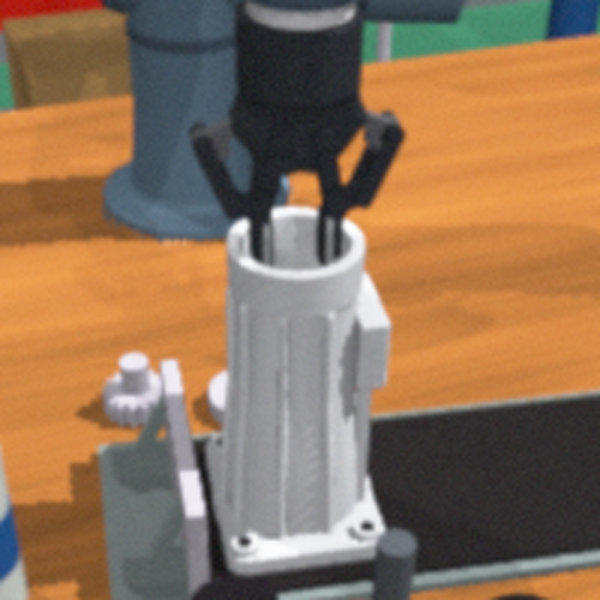

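drive_tool --force 20 --pt "0 0 0.002 0 0.3 0 146" --pt "0 0 0.002 0 0.3 0 136" --pt "0 0 0.002 0 0.3 0 128" --pt "0 0 0.002 0 0.3 0 126"

```text
clock: 4.2
position: [0.5375, -0.0796, 0.2519]
tcp_rot: [-3.14, -0.013, 2.979]
ft_force: [0.3, -0.1, 0.1]
grip_width: 0.0431
```

```bash
cat >> h.py <<'E'
UC=0.1365 # pivot edge u
def tippose(th,phi,cd,cy,v=-.0020):
    # housing angle th, tool tilt phi, tip centre depth cd, offset cy (housing x) ; metres
    t=np.deg2rad(th); x=-0.06+cy; z=.235-cd
    u=UC+x*np.cos(t)+z*np.sin(t); h=.012-x*np.sin(t)+z*np.cos(t)
    R=tool(phi); return world(u,v,h)-.022*R[:,2], R
E
python3 - <<'E'
from h import *
st=now()
for th in (5,10,15,20):
    P,R=tippose(th,th,.019,.005); print(th,*rel(P,R))
E
```

```text
t 4.2 uvz [ 0.0766 -0.0006  0.2519] tilt 0.11 q [-0.354  0.004  1.825 -0.004  1.325 -1.761] F(u,v,z) [-0.08  0.33  0.05] w 0.0431
5 [ 0.0014  0.0258 -0.002 ] [ 4.8888 -0.7171  0.0098]
10 [ 0.0015  0.0471 -0.0041] [ 9.8887 -0.7166  0.0411]
15 [ 0.0015  0.0684 -0.0043] [14.8886 -0.7153  0.0724]
20 [ 0.0015  0.0896 -0.0027] [19.8886 -0.713   0.1038]
```

drive_tool --pt "0 0.008 0 1.5 0 0 126" --pt "0.001 0.015 -0.001 3 0 0 126" --pt "0.001 0.022 -0.002 4.5 0 0 126" --pt "0.001 0.029 -0.003 6 0 0 126" --pt "0.001 0.036 -0.003 7.5 0 0 126"

```text
clock: 4.62
position: [0.5427, -0.044, 0.2554]
tcp_rot: [-3.007, -0.011, 2.979]
ft_force: [0.3, -2.1, 1.2]
grip_width: 0.0435
```

Run:
```python
from h import *
st=now()
p,d=save('scene','s4.png'); cv2.imwrite('pics/s4c.png',cv2.resize(p[60:260,220:420,::-1],None,fx=3,fy=3,interpolation=cv2.INTER_CUBIC))
for th in (10,15,20):
    P,R=tippose(th,th,.019,.005); print(th,*rel(P,R,st))
```

```text
t 4.62 uvz [ 0.1125 -0.0012  0.2554] tilt 7.73 q [-0.231  0.012  1.814 -0.14   1.32  -1.604] F(u,v,z) [-2.05  0.67  1.22] w 0.0435
10 [ 0.0008  0.011  -0.002 ] [ 2.2694 -0.6409  0.0627]
15 [ 0.0008  0.032  -0.0051] [ 7.2694 -0.638   0.0906]
20 [ 0.0008  0.0533 -0.0063] [12.2693 -0.6342  0.1185]
```

View pics/s4c.png

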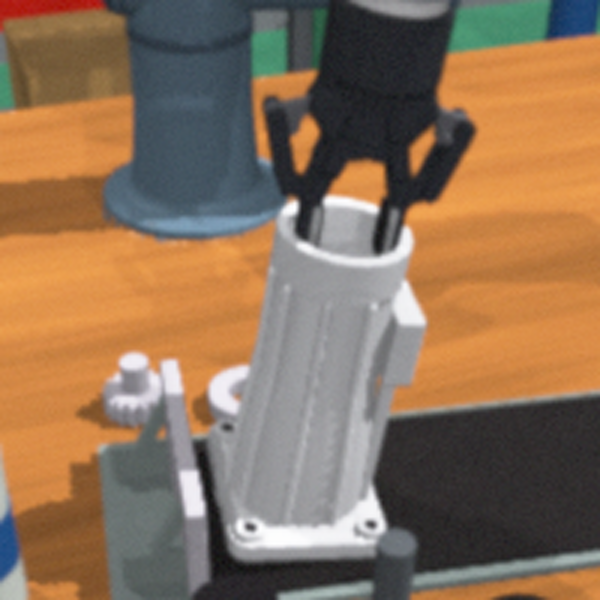

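It's tipping about its edge with about 2 N. Continuing.

drive_tool --pt "0 0.009 -0.001 2 0 0 126" --pt "0.001 0.018 -0.002 4 0 0 126" --pt "0.001 0.027 -0.004 6 0 0 126" --pt "0.001 0.036 -0.005 8 0 0 126" --pt "0.001 0.044 -0.006 10 0 0 126"

```text
clock: 5.08
position: [0.5485, 0.0003, 0.2549]
tcp_rot: [-2.833, -0.013, 2.979]
ft_force: [-0.5, -1.6, 0.4]
grip_width: 0.0432
```

Run:
```python
from h import *
st=now()
for th in (20,25,30):
    P,R=tippose(th,th,.019,.005); print(th,*rel(P,R,st))
```

```text
t 5.08 uvz [ 0.1572 -0.0027  0.2549] tilt 17.69 q [-0.077  0.061  1.782 -0.314  1.35  -1.41 ] F(u,v,z) [-1.67 -0.25  0.43] w 0.0432
20 [-0.0007  0.0087 -0.0023] [ 2.3155 -0.7026  0.2101]
25 [-0.0007  0.0298 -0.0054] [ 7.3155 -0.6932  0.2407]
30 [-0.0008  0.0511 -0.0066] [12.3154 -0.6829  0.2711]
```

drive_tool --pt "0 0.008 -0.001 2 0 0 126" --pt "0 0.017 -0.002 4 0 0 126" --pt "0 0.025 -0.004 6 0 0 126" --pt "0 0.034 -0.006 8 0 0 126" --pt "0 0.042 -0.006 10 0 0 126"

```text
clock: 5.5
position: [0.5554, 0.0418, 0.2481]
tcp_rot: [-2.659, -0.012, 2.979]
ft_force: [0.1, 0.0, 0.5]
grip_width: 0.0432
```

Run:
```python
from h import *
st=now()
p,d=save('scene','s5.png'); cv2.imwrite('pics/s5c.png',cv2.resize(p[60:260,220:420,::-1],None,fx=3,fy=3,interpolation=cv2.INTER_CUBIC))
for th in (30,35,40):
    P,R=tippose(th,th,.019,.005); print(th,*rel(P,R,st))
```

```text
t 5.5 uvz [ 0.1993 -0.0026  0.2481] tilt 27.65 q [ 0.061  0.146  1.732 -0.473  1.411 -1.239] F(u,v,z) [0.06 0.06 0.46] w 0.0432
30 [-0.0006  0.0087 -0.0018] [ 2.3536 -0.6359  0.3276]
35 [-0.0007  0.0298 -0.0048] [ 7.3535 -0.6214  0.3553]
40 [-0.0008  0.0511 -0.006 ] [12.3535 -0.6061  0.3825]
```

View pics/s5c.png

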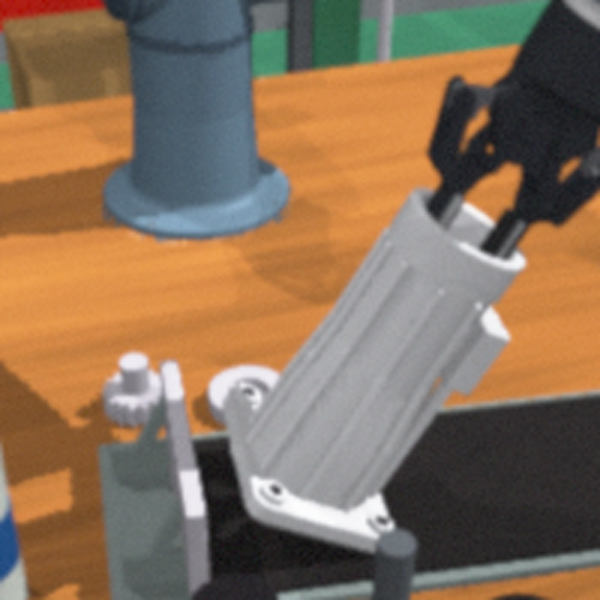

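Run:
```python
from h import *
st=ctrl.read_state()
for th,phi,cd,cy in ((32,32,.019,.003),(36,36,.019,0),(40,40,.019,-.003)):
    P,R=tippose(th,phi,cd,cy); print(th,*rel(P,R,st))
```

```text
32 [-0.0013  0.0131 -0.004 ] [ 4.3435 -0.6848  0.4889]
36 [-0.0014  0.0271 -0.0066] [ 8.3434 -0.6678  0.5129]
40 [-0.0015  0.0412 -0.0083] [12.3433 -0.6502  0.5364]
```

drive_tool --pt "0 0.006 -0.002 2 0 0 126" --pt "0 0.013 -0.004 4 0 0 126" --pt "0 0.02 -0.005 6 0 0 126" --pt "0 0.027 -0.006 8 0 0 126" --pt "0 0.033 -0.007 10 0 0 126"

```text
clock: 5.97
position: [0.5602, 0.0736, 0.2383]
tcp_rot: [-2.485, -0.014, 2.979]
ft_force: [0.9, -0.4, -1.1]
grip_width: 0.0431
```

Run:
```python
from h import *
st=now()
p,d=save('scene','s6.png'); cv2.imwrite('pics/s6c.png',cv2.resize(p[60:260,270:470,::-1],None,fx=3,fy=3,interpolation=cv2.INTER_CUBIC))
for th,phi,cd,cy in ((45,42,.018,-.003),(50,45,.017,-.003)):
    P,R=tippose(th,phi,cd,cy); print(th,*rel(P,R,st))
```

```text
t 5.97 uvz [ 0.2315 -0.003   0.2383] tilt 37.6 q [ 0.167  0.245  1.678 -0.613  1.493 -1.109] F(u,v,z) [-0.21  0.97 -1.09] w 0.0431
45 [-0.0011  0.03   -0.008 ] [ 4.4039 -0.6357  0.4836]
50 [-0.0012  0.0509 -0.011 ] [ 7.4038 -0.6231  0.5003]
```

View pics/s6c.png

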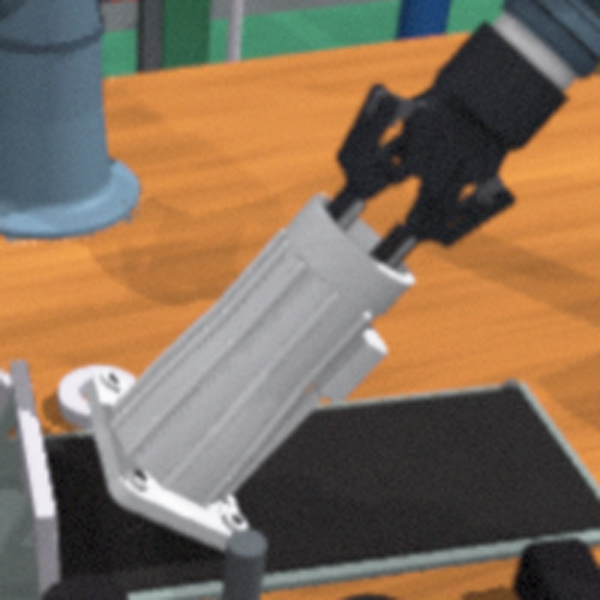

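drive_tool --pt "0 0.007 -0.002 1 0 0 126" --pt "0 0.014 -0.004 2 0 0 126" --pt "0 0.021 -0.005 3 0 0 126" --pt "0 0.028 -0.007 4 0 0 126" --pt "0 0.036 -0.009 5 0 0 126"

```text
clock: 6.43
position: [0.5655, 0.1077, 0.2231]
tcp_rot: [-2.397, -0.014, 2.979]
ft_force: [1.1, 0.8, -2.0]
grip_width: 0.0433
```

Run:
```python
from h import *
st=now()
for th,phi,cd,cy in ((50,44,.017,-.005),(55,46,.016,-.004),(60,48,.015,-.003),(65,50,.013,-.002)):
    P,R=tippose(th,phi,cd,cy); print(th,*rel(P,R,st))
```

```text
t 6.43 uvz [ 0.2659 -0.0033  0.2231] tilt 42.66 q [ 0.242  0.333  1.625 -0.667  1.549 -1.028] F(u,v,z) [ 0.97  0.99 -2.02] w 0.0433
50 [-0.0013  0.0117 -0.0036] [ 1.3419 -0.6001  0.5151]
55 [-0.0015  0.0334 -0.0067] [ 3.3419 -0.591   0.5256]
60 [-0.0017  0.0553 -0.0078] [ 5.3419 -0.5819  0.5359]
65 [-0.0019  0.0777 -0.0078] [ 7.3418 -0.5727  0.5462]
```

drive_tool --pt "0 0.008 -0.002 1 0 0 126" --pt "0 0.016 -0.004 2 0 0 126" --pt "0 0.025 -0.005 3 0 0 126" --pt "0 0.033 -0.007 3.5 0 0 126" --pt "-0.001 0.042 -0.008 4 0 0 126"

```text
clock: 6.85
position: [0.5719, 0.1439, 0.2004]
tcp_rot: [-2.327, -0.014, 2.979]
ft_force: [0.2, 1.7, -0.5]
grip_width: 0.0432
```

Run:
```python
from h import *
st=now()
p,d=save('scene','s7.png'); cv2.imwrite('pics/s7c.png',cv2.resize(p[60:260,270:470,::-1],None,fx=3,fy=3,interpolation=cv2.INTER_CUBIC))
for th,phi,cd,cy in ((60,48,.015,-.003),(65,50,.013,-.002),(70,52,.011,-.002)):
    P,R=tippose(th,phi,cd,cy); print(th,*rel(P,R,st))
```

```text
t 6.85 uvz [ 0.3027 -0.0027  0.2004] tilt 46.65 q [ 0.309  0.433  1.562 -0.699  1.597 -0.957] F(u,v,z) [ 1.72 -0.12 -0.49] w 0.0432
60 [-0.0008  0.0129 -0.0004] [ 1.348  -0.5498  0.5794]
65 [-0.001   0.0352 -0.002 ] [ 3.348  -0.5396  0.589 ]
70 [-0.0013  0.0568 -0.002 ] [ 5.348  -0.5294  0.5984]
```

View pics/s7c.png

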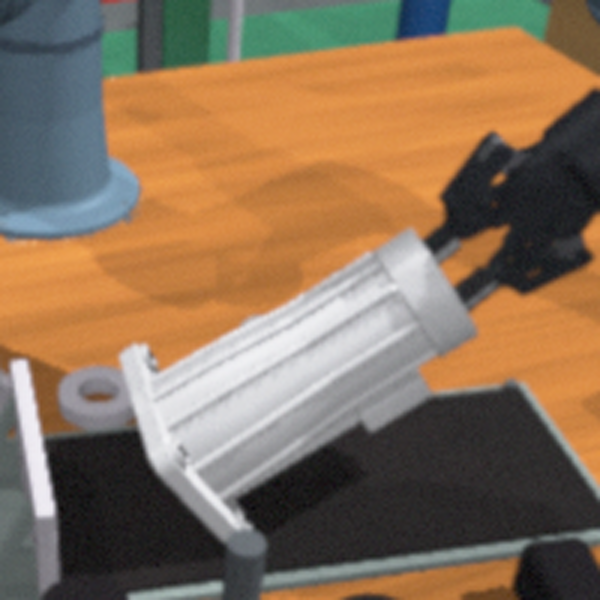

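drive_tool --pt "0 0.008 0 1 0 0 126" --pt "0 0.017 0 2 0 0 126" --pt "0 0.026 -0.001 3 0 0 126" --pt "0 0.035 -0.002 3.5 0 0 126" --pt "0 0.043 -0.002 4 0 0 126"

```text
clock: 7.32
position: [0.5767, 0.1744, 0.1702]
tcp_rot: [-2.258, -0.014, 2.979]
ft_force: [1.1, 3.2, -0.5]
grip_width: 0.0433
```

Run:
```python
from h import *
st=now()
for th,phi,cd,cy in ((70,52,.011,-.002),(75,54,.010,-.001),(80,56,.008,-.0),(85,57,.007,0)):
    P,R=tippose(th,phi,cd,cy); print(th,*rel(P,R,st))
```

```text
t 7.32 uvz [ 0.3336 -0.0029  0.1702] tilt 50.65 q [ 0.363  0.539  1.501 -0.729  1.636 -0.894] F(u,v,z) [ 3.37  0.6  -0.53] w 0.0433
70 [-0.0011  0.0136 -0.0012] [ 1.3493 -0.4813  0.621 ]
75 [-0.0013  0.0358  0.0006] [ 3.3493 -0.4704  0.6294]
80 [-0.0016  0.0583  0.0036] [ 5.3493 -0.4595  0.6376]
85 [-0.0018  0.0789  0.0088] [ 6.3493 -0.4539  0.6417]
```

drive_tool --pt "0 0.008 -0.003 0.8 0 0 126" --pt "0 0.016 -0.003 1.6 0 0 126" --pt "0 0.023 -0.003 2.4 0 0 126" --pt "0 0.03 -0.002 3 0 0 126" --pt "0 0.037 -0.002 3.5 0 0 126"

```text
clock: 7.73
position: [0.5804, 0.1988, 0.1432]
tcp_rot: [-2.196, -0.014, 2.979]
ft_force: [0.8, 1.3, -2.0]
grip_width: 0.0434
```

Run:
```python
from h import *
st=now()
p,d=save('scene','s8.png'); cv2.imwrite('pics/s8c.png',cv2.resize(p[60:260,270:470,::-1],None,fx=3,fy=3,interpolation=cv2.INTER_CUBIC))
for th,phi,cd,cy in ((80,56,.008,-.0),(85,57,.007,0),(90,58,.005,.002)):
    P,R=tippose(th,phi,cd,cy); print(th,*rel(P,R,st))
```

```text
t 7.73 uvz [ 0.3583 -0.0033  0.1432] tilt 54.16 q [ 0.404  0.633  1.442 -0.753  1.675 -0.847] F(u,v,z) [ 1.4   0.56 -1.97] w 0.0434
80 [-0.0016  0.0221  0.0041] [ 1.8421 -0.4568  0.6302]
85 [-0.0018  0.0429  0.0081] [ 2.8421 -0.4513  0.6342]
90 [-0.0021  0.0656  0.0142] [ 3.8421 -0.4458  0.6382]
```

View pics/s8c.png

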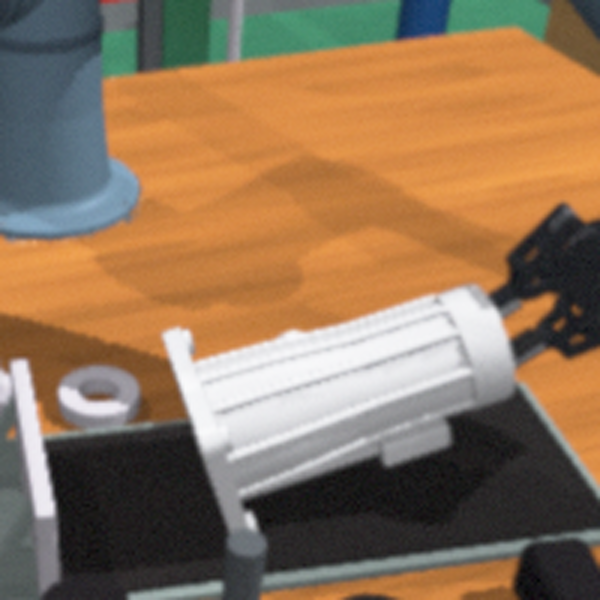

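drive_tool --pt "0 0.006 0.001 0.5 0 0 126" --pt "0 0.012 0.002 1 0 0 126" --pt "0 0.018 0.003 1.5 0 0 126" --pt "0 0.024 0.003 2 0 0 126" --pt "0 0.03 0.004 2 0 0 126"

```text
clock: 8.2
position: [0.5823, 0.2129, 0.1164]
tcp_rot: [-2.162, -0.014, 2.979]
ft_force: [1.5, 3.8, -2.3]
grip_width: 0.0432
```

Run:
```python
from h import *
st=now()
p,d=save('scene','s9.png'); cv2.imwrite('pics/s9c.png',cv2.resize(p[60:260,290:490,::-1],None,fx=3,fy=3,interpolation=cv2.INTER_CUBIC))
for th,phi,cd,cy in ((85,57,.007,0),(90,58,.005,.002)):
    P,R=tippose(th,phi,cd,cy); print(th,*rel(P,R,st))
```

```text
t 8.2 uvz [ 0.3725 -0.0037  0.1164] tilt 56.13 q [ 0.426  0.704  1.403 -0.763  1.688 -0.814] F(u,v,z) [ 4.    0.9  -2.25] w 0.0432
85 [-0.0018  0.013   0.0035] [ 0.8717 -0.4394  0.6508]
90 [-0.0021  0.0359  0.0089] [ 1.8717 -0.4337  0.6546]
```

View pics/s9c.png

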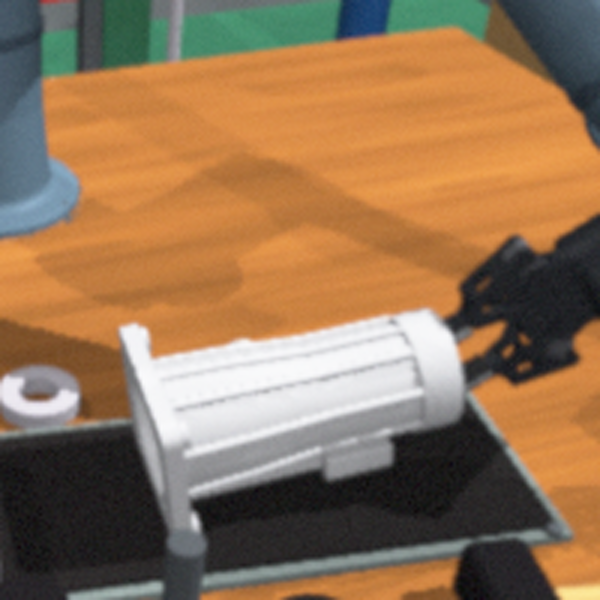

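drive_tool --pt "0 0.005 0.001 0.3 0 0 126" --pt "0 0.01 0.001 0.6 0 0 126" --pt "0 0.015 0.002 0.9 0 0 126" --pt "0 0.02 0.003 1.2 0 0 126" --pt "0 0.025 0.004 1.5 0 0 126"

```text
clock: 8.67
position: [0.5838, 0.2234, 0.0939]
tcp_rot: [-2.136, -0.013, 2.979]
ft_force: [1.1, 3.7, -2.3]
grip_width: 0.0435
```

Run:
```python
from h import *
st=now()
p,d=save('scene','s10.png'); cv2.imwrite('pics/s10c.png',cv2.resize(p[60:260,290:490,::-1],None,fx=3,fy=3,interpolation=cv2.INTER_CUBIC))
for th,phi,cd,cy in ((85,57,.007,0),(90,58,.005,.002)):
    P,R=tippose(th,phi,cd,cy); print(th,*rel(P,R,st))
```

```text
t 8.67 uvz [ 0.3831 -0.0038  0.0939] tilt 57.61 q [ 0.442  0.762  1.37  -0.77   1.697 -0.788] F(u,v,z) [ 3.83  0.45 -2.32] w 0.0435
85 [-0.0017 -0.0116  0.0001] [-0.6123 -0.4152  0.6286]
90 [-0.002   0.0114  0.0048] [ 0.3877 -0.4097  0.6322]
```

View pics/s10c.png

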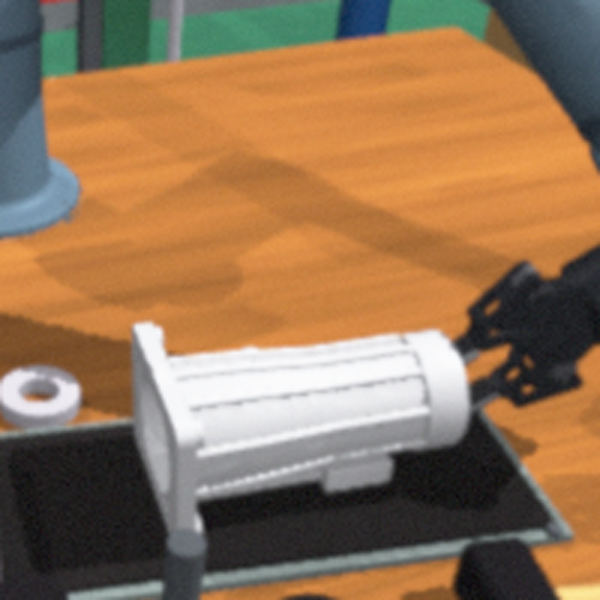

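drive_tool --pt "0 0.003 0.001 0 0 0 126" --pt "0 0.006 0.001 0 0 0 126" --pt "0 0.009 0.002 0 0 0 126" --pt "0 0.012 0.003 0 0 0 126"

```text
clock: 9.05
position: [0.5843, 0.227, 0.0823]
tcp_rot: [-2.137, -0.013, 2.979]
ft_force: [0.6, 3.4, -2.1]
grip_width: 0.0432
```

Run:
```python
from h import *
st=now()
p,d=save('scene','s11.png'); cv2.imwrite('pics/s11c.png',cv2.resize(p[60:260,290:490,::-1],None,fx=3,fy=3,interpolation=cv2.INTER_CUBIC))
```

```text
t 9.05 uvz [ 0.3868 -0.004   0.0823] tilt 57.59 q [ 0.446  0.784  1.36  -0.766  1.691 -0.778] F(u,v,z) [ 3.41  0.05 -2.14] w 0.0432
```

View pics/s11c.png

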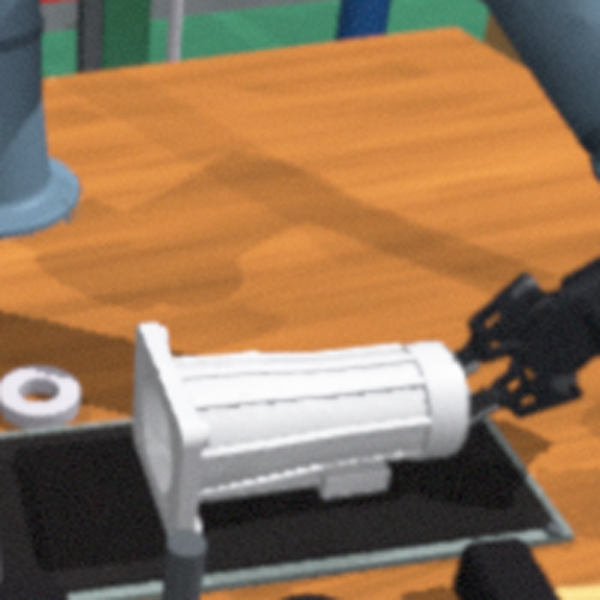

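drive_tool --pt "0 0.003 0.001 0 0 0 126" --pt "0 0.006 0.001 0 0 0 126" --pt "0 0.009 0.002 0 0 0 126" --pt "0 0.012 0.002 0 0 0 126"

```text
clock: 9.43
position: [0.5849, 0.2313, 0.0713]
tcp_rot: [-2.135, -0.013, 2.978]
ft_force: [-0.3, -0.3, 0.0]
grip_width: 0.0433
```

Run:
```python
from h import *
st=now()
p,d=save('scene','s12.png'); cv2.imwrite('pics/s12c.png',cv2.resize(p[60:260,290:490,::-1],None,fx=3,fy=3,interpolation=cv2.INTER_CUBIC))
```

```text
t 9.43 uvz [ 0.391  -0.004   0.0713] tilt 57.65 q [ 0.451  0.807  1.347 -0.763  1.688 -0.767] F(u,v,z) [-0.32 -0.23  0.04] w 0.0433
```

View pics/s12c.png

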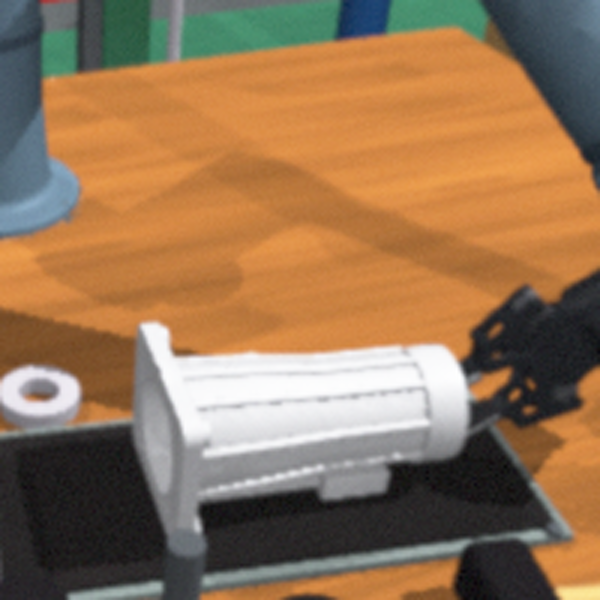

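Housing is down on its pad and the force has gone to zero. I'll withdraw horizontally, so the finger doesn't lift the upper rim.

drive_tool --pt "0 0.004 -0.007 0 0 0 126" --pt "0 0.009 -0.014 0 0 0 126" --pt "0 0.014 -0.022 0 0 0 126" --pt "0 0.019 -0.03 0 0 0 126" --pt "0 0.022 -0.036 0 0 0 126"

```text
clock: 9.9
position: [0.5919, 0.2748, 0.0721]
tcp_rot: [-2.137, -0.013, 2.98]
ft_force: [-0.4, -0.0, 0.3]
grip_width: 0.0434
```

Run:
```python
from h import *
st=now()
p,d=save('scene','s13.png'); cv2.imwrite('pics/s13c.png',cv2.resize(p[60:260,290:490,::-1],None,fx=3,fy=3,interpolation=cv2.INTER_CUBIC))
p,d=save('top','t13.png'); cv2.imwrite('pics/t13c.png',cv2.resize(p[120:300,150:400,::-1],None,fx=3,fy=3,interpolation=cv2.INTER_CUBIC))
T=cam('top');v,u=np.mgrid[0:400,0:640]
P=deproj(T,np.c_[u.ravel(),v.ravel()],d.ravel()).reshape(400,640,3);D=P-S0;uu=D@U;vv=D@V
m=(P[...,2]>.05)&(P[...,2]<.145)&(uu>.05)&(uu<.38)&(abs(vv)<.09)
n,l,s,c=cv2.connectedComponentsWithStats(m.astype(np.uint8))
for k in range(1,n):
  if s[k,4]>50:
    q=l==k; print(s[k],uu[q].min(),uu[q].max(),vv[q].min(),vv[q].max(),P[q][:,2].max())
```

```text
t 9.9 uvz [ 0.4352 -0.0042  0.0721] tilt 57.58 q [ 0.498  0.864  1.248 -0.738  1.744 -0.768] F(u,v,z) [-0.11 -0.42  0.32] w 0.0434
[ 179  179  123   74 5772] 0.13305491734882702 0.3704595863863896 -0.07291297792227568 0.0714348334841986 0.13768744286707135
```

View pics/t13c.png

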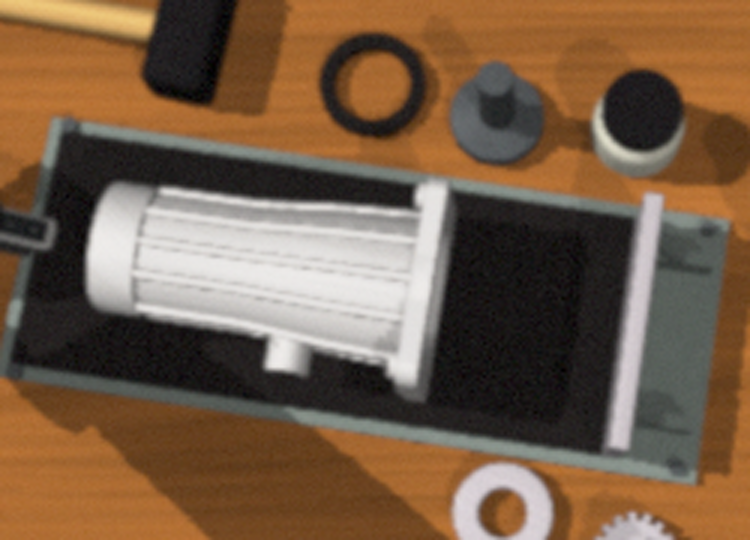

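View pics/s13c.png

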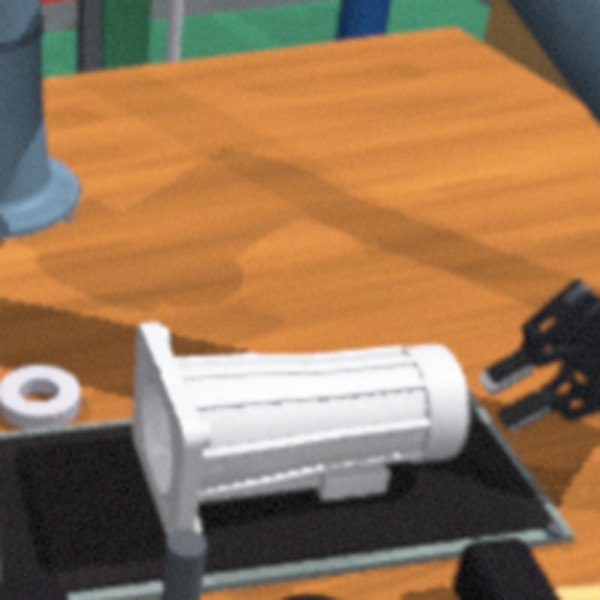

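The top view shows the housing lying square on the base: flange face at u≈0.133, tail at 0.370, and the fingers clear at (25,230). Now spin the tool 90° so the jaws lie level, and open to about 70 mm.

drive_tool --pt "0 -0.01 -0.006 0 0 -7 110" --pt "0 -0.02 -0.013 0 0 -14 90" --pt "0 -0.03 -0.02 0 0 -21 70" --pt "0 -0.04 -0.026 0 0 -28 55" --pt "0 -0.04 -0.026 0 0 -35 47"

```text
clock: 10.42
position: [0.5936, 0.2741, 0.1227]
tcp_rot: [-2.238, -0.519, -2.938]
ft_force: [-0.2, 0.3, 0.9]
grip_width: 0.0699
```

drive_tool --pt "0 0 0 0 0 -7 47" --pt "0 0 0 0 0 -14 47" --pt "0 0 0 0 0 -21 47" --pt "0 0 0 0 0 -28 47" --pt "0 0 0 0 0 -35 47"

```text
clock: 10.83
position: [0.5923, 0.2735, 0.1196]
tcp_rot: [-2.673, -0.927, -2.307]
ft_force: [-0.7, -0.4, -0.7]
grip_width: 0.0697
```

```bash
cat >> h.py <<'E'
def ptool(tilt): return tool(tilt)@Rn.from_euler('z',-np.pi/2).as_matrix()
E
python3 - <<'E'
from h import *
st=now()
# tip centre: at u=.40,z=.075
for tu,tz in ((.40,.10),(.40,.072)):
    R=ptool(57); print(rel(world(tu,-.001,tz)-.022*R[:,2],R,st))
E
```

```text
t 10.83 uvz [ 0.4339 -0.0036  0.1196] tilt 57.62 q [ 0.496  0.796  1.259 -0.746  1.786 -2.036] F(u,v,z) [-0.49 -0.68 -0.74] w 0.0697
(array([ 0.0008, -0.0032,  0.0171]), array([  0.3443,  -0.6896, -19.0119]))
(array([-0.0216,  0.0044,  0.0321]), array([  0.3443,  -0.6896, -19.0119]))
```

drive_tool --pt "0 -0.001 0.004 0 0 -7 47" --pt "-0.008 0 0.012 0 0 -14 47" --pt "-0.016 0.002 0.02 0 -0.5 -19 47" --pt "-0.024 0.004 0.027 0.3 -0.7 -19 47" --pt "-0.027 0.005 0.034 0.3 -0.7 -19 47"

```text
clock: 11.25
position: [0.5935, 0.2587, 0.0772]
tcp_rot: [-3.131, -0.995, -1.747]
ft_force: [-0.4, -0.4, 0.3]
grip_width: 0.0698
```

Run:
```python
from h import *
st=now()
R=ptool(57); print(rel(world(.40,-.001,.065)-.022*R[:,2],R,st), R.T@(-U))
p,d=save('wrist','w14.png')
p,d=save('scene','s14.png'); cv2.imwrite('pics/s14c.png',cv2.resize(p[60:260,290:490,::-1],None,fx=3,fy=3,interpolation=cv2.INTER_CUBIC))
```

```text
t 11.25 uvz [0.4196 0.     0.0772] tilt 57.01 q [ 0.478  0.834  1.283 -0.747  1.717 -2.328] F(u,v,z) [-0.47 -0.34  0.3 ] w 0.0698
(array([0.0004, 0.001 , 0.001 ]), array([ 0.0378, -0.0061, -0.4295])) [ 0.5446 -0.      0.8387]
```

View pics/w14.png

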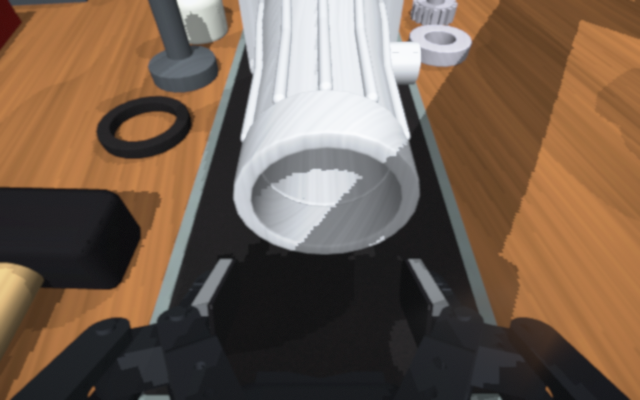

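View pics/s14c.png

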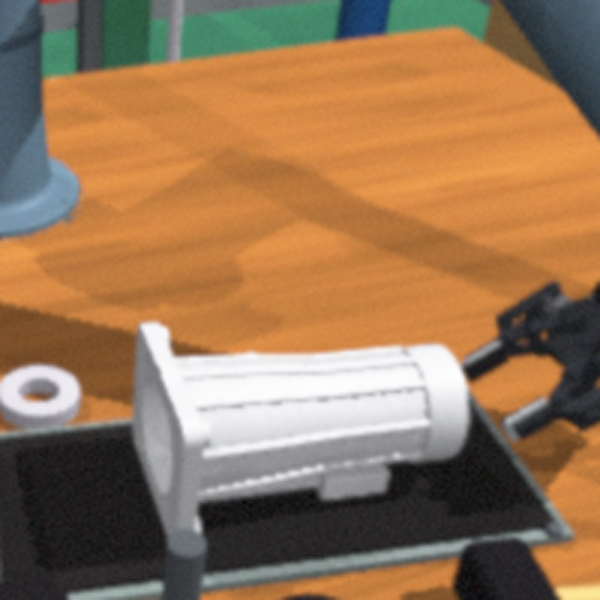

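drive_tool --pt "0.003 0.0 0.005 0 0 0 47" --pt "0.007 0.0 0.01 0 0 0 47" --pt "0.01 0 0.015 0 0 0 47" --pt "0.013 0 0.02 0 0 0 47" --pt "0.016 0 0.025 0 0 0 47"

```text
clock: 11.77
position: [0.5892, 0.2291, 0.0788]
tcp_rot: [-3.131, -0.994, -1.746]
ft_force: [0.3, 0.1, -0.1]
grip_width: 0.0698
```

Run:
```python
from h import *
st=now()
p,d=save('wrist','w15.png')
```

```text
t 11.77 uvz [0.3896 0.0005 0.0788] tilt 56.94 q [ 0.445  0.792  1.35  -0.764  1.679 -2.332] F(u,v,z) [ 0.11  0.26 -0.13] w 0.0698
```

View pics/w15.png

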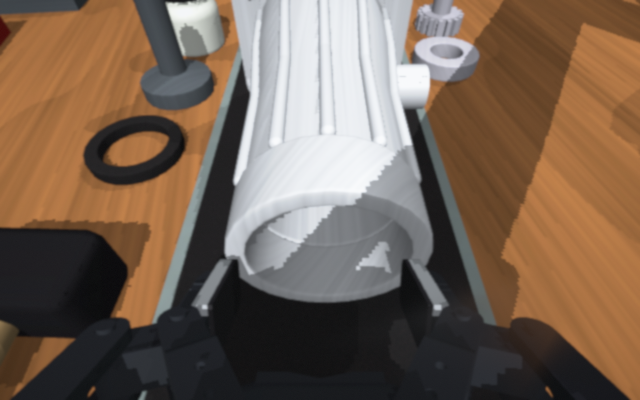

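drive_tool --pt "0.0 0.002 0.0 0 0 0 56" --pt "0.003 0.002 0.004 0 0 0 56" --pt "0.005 0.002 0.008 0 0 0 56" --pt "0.008 0.002 0.012 0 0 0 56" --pt "0.011 0.002 0.017 0 0 0 56"

```text
clock: 12.23
position: [0.584, 0.2106, 0.0786]
tcp_rot: [-3.13, -0.993, -1.745]
ft_force: [0.6, 4.9, 0.5]
grip_width: 0.0666
```

Run:
```python
from h import *
st=now()
p,d=save('wrist','w16.png')
```

```text
t 12.23 uvz [ 0.3705 -0.0016  0.0786] tilt 56.88 q [ 0.426  0.764  1.396 -0.775  1.653 -2.331] F(u,v,z) [ 4.96 -0.25  0.48] w 0.0666
```

View pics/w16.png

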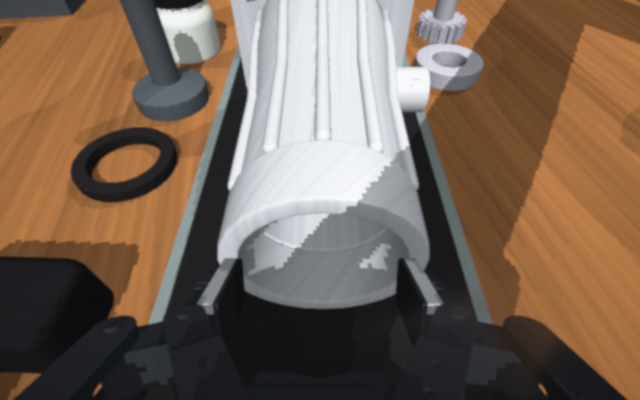

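drive_tool --pt "0.004 0 0.006 0 0 0 56" --pt "0.008 0 0.012 0 0 0 56" --pt "0.012 0 0.018 0 0 0 56" --pt "0.016 0 0.024 0 0 0 56" --pt "0.019 0 0.03 0 0 0 56"

```text
clock: 12.7
position: [0.578, 0.1746, 0.0784]
tcp_rot: [-3.131, -0.994, -1.746]
ft_force: [1.4, 7.0, 4.1]
grip_width: 0.0666
```

Run:
```python
from h import *
st=now()
p,d=save('top','t17.png'); cv2.imwrite('pics/t17c.png',cv2.resize(p[120:300,150:400,::-1],None,fx=3,fy=3,interpolation=cv2.INTER_CUBIC))
```

```text
t 12.7 uvz [ 0.334  -0.0017  0.0784] tilt 56.98 q [ 0.383  0.722  1.468 -0.8    1.609 -2.335] F(u,v,z) [7.12 0.25 4.15] w 0.0666
```

View pics/t17c.png

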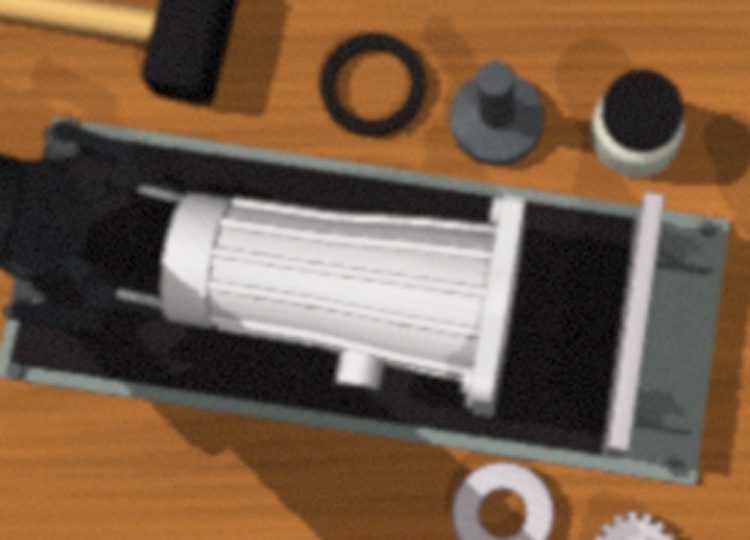

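The top view shows the flange moved about 40 mm, still square. Both fingers are on the collar. Continuing.

drive_tool --pt "0.004 0 0.006 0 0 0 56" --pt "0.008 0 0.012 0 0 0 56" --pt "0.012 0 0.018 0 0 0 56" --pt "0.016 0 0.024 0 0 0 56" --pt "0.019 0 0.03 0 0 0 56"

```text
clock: 13.17
position: [0.5723, 0.1398, 0.0781]
tcp_rot: [-3.131, -0.994, -1.746]
ft_force: [0.9, 6.7, 5.2]
grip_width: 0.067
```

```bash
cat >> h.py <<'E'
def flange(name):
    p,d=save('top',name+'.png'); cv2.imwrite('pics/'+name+'c.png',cv2.resize(p[120:300,150:400,::-1],None,fx=3,fy=3,interpolation=cv2.INTER_CUBIC))
    T=cam('top');v,u=np.mgrid[0:400,0:640]
    P=deproj(T,np.c_[u.ravel(),v.ravel()],d.ravel()).reshape(400,640,3);D=P-S0;uu=D@U;vv=D@V
    m=(P[...,2]>.112)&(P[...,2]<.145)&(uu>-.02)&(uu<.2)&(abs(vv)<.085)
    # flange face edge: min u in bins of v
    for a in np.arange(-.07,.071,.02):
        k=m&(abs(vv-a)<.005)
        if k.sum()>3: print('v %.3f face u %.4f z %.3f'%(a,np.percentile(uu[k],2),P[k][:,2].max()),end=' ; ')
    print()
E
python3 - <<'E'
from h import *
st=now();flange('t18')
E
```

```text
t 13.17 uvz [ 0.2987 -0.0017  0.0781] tilt 56.98 q [ 0.339  0.682  1.533 -0.827  1.565 -2.341] F(u,v,z) [ 6.73 -0.2   5.16] w 0.067
v -0.070 face u 0.0475 z 0.134 ; v -0.050 face u 0.0474 z 0.135 ; v -0.030 face u 0.0496 z 0.135 ; v -0.010 face u 0.0496 z 0.136 ; v 0.010 face u 0.0494 z 0.137 ; v 0.030 face u 0.0470 z 0.135 ; v 0.050 face u 0.0469 z 0.135 ; v 0.070 face u 0.0482 z 0.127 ;
```

drive_tool --pt "0.004 0 0.006 0 0 0 56" --pt "0.008 0 0.012 0 0 0 56" --pt "0.012 0 0.018 0 0 0 56" --pt "0.015 0 0.023 0 0 0 56" --pt "0.018 0 0.028 0 0 0 56"

```text
clock: 13.63
position: [0.5668, 0.1071, 0.0778]
tcp_rot: [-3.131, -0.994, -1.746]
ft_force: [0.9, 7.2, 3.4]
grip_width: 0.0665
```

Run:
```python
from h import *
st=now();flange('t19')
```

```text
t 13.63 uvz [ 0.2656 -0.0019  0.0778] tilt 56.97 q [ 0.295  0.648  1.59  -0.853  1.524 -2.347] F(u,v,z) [ 7.24 -0.31  3.36] w 0.0665
v -0.070 face u 0.0144 z 0.134 ; v -0.050 face u 0.0148 z 0.136 ; v -0.030 face u 0.0161 z 0.136 ; v -0.010 face u 0.0176 z 0.139 ; v 0.010 face u 0.0166 z 0.137 ; v 0.030 face u 0.0142 z 0.137 ; v 0.050 face u 0.0134 z 0.136 ; v 0.070 face u 0.0152 z 0.128 ;
```

View pics/t19c.png

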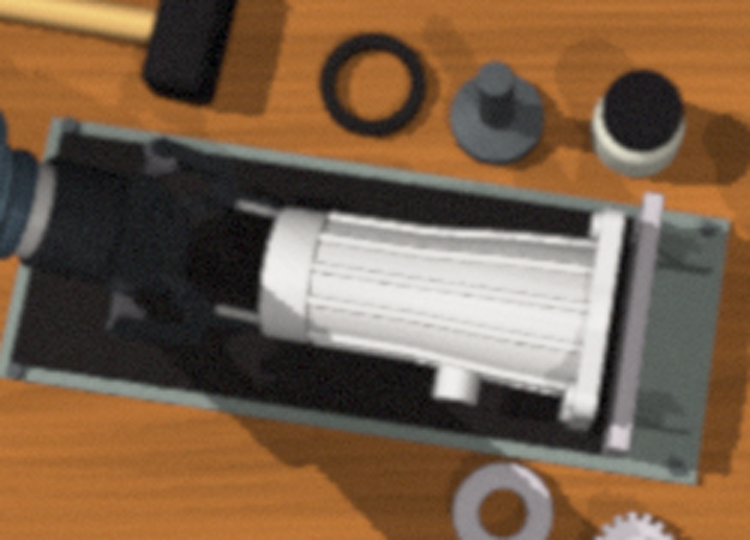

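About 15 mm to go. Creeping now, watching the force.

drive_tool --pt "0.002 0 0.002 0 0 0 56" --pt "0.003 0 0.004 0 0 0 56" --pt "0.004 0 0.006 0 0 0 56" --pt "0.005 0 0.008 0 0 0 56" --pt "0.006 0 0.01 0 0 0 56"

```text
clock: 14.1
position: [0.565, 0.0961, 0.0774]
tcp_rot: [-3.13, -0.994, -1.746]
ft_force: [0.9, 6.3, 4.4]
grip_width: 0.0666
```

Run:
```python
from h import *
st=now();flange('t20')
```

```text
t 14.1 uvz [ 0.2544 -0.0019  0.0774] tilt 56.97 q [ 0.279  0.637  1.608 -0.863  1.51  -2.35 ] F(u,v,z) [ 6.41 -0.15  4.39] w 0.0666
v -0.070 face u 0.0030 z 0.134 ; v -0.050 face u 0.0031 z 0.134 ; v -0.030 face u 0.0050 z 0.135 ; v -0.010 face u 0.0064 z 0.136 ; v 0.010 face u 0.0058 z 0.136 ; v 0.030 face u 0.0027 z 0.138 ; v 0.050 face u 0.0027 z 0.135 ; v 0.070 face u 0.0029 z 0.128 ;
```

drive_tool --pt "0.0005 0 0.001 0 0 0 56" --pt "0.001 0 0.0015 0 0 0 56" --pt "0.0015 0 0.0025 0 0 0 56" --pt "0.0015 0 0.0025 0 0 0 56"

```text
clock: 14.48
position: [0.5647, 0.094, 0.0775]
tcp_rot: [-3.129, -0.993, -1.747]
ft_force: [1.2, 9.8, 3.9]
grip_width: 0.0664
```

Run:
```python
from h import *
st=now();flange('t21')
```

```text
t 14.48 uvz [ 0.2524 -0.0018  0.0775] tilt 56.88 q [ 0.276  0.634  1.612 -0.864  1.506 -2.35 ] F(u,v,z) [ 9.88 -0.42  3.9 ] w 0.0664
v -0.070 face u 0.0009 z 0.135 ; v -0.050 face u 0.0012 z 0.135 ; v -0.030 face u 0.0030 z 0.135 ; v -0.010 face u 0.0045 z 0.136 ; v 0.010 face u 0.0039 z 0.136 ; v 0.030 face u 0.0006 z 0.135 ; v 0.050 face u 0.0009 z 0.136 ; v 0.070 face u 0.0008 z 0.129 ;
```

View pics/t21c.png

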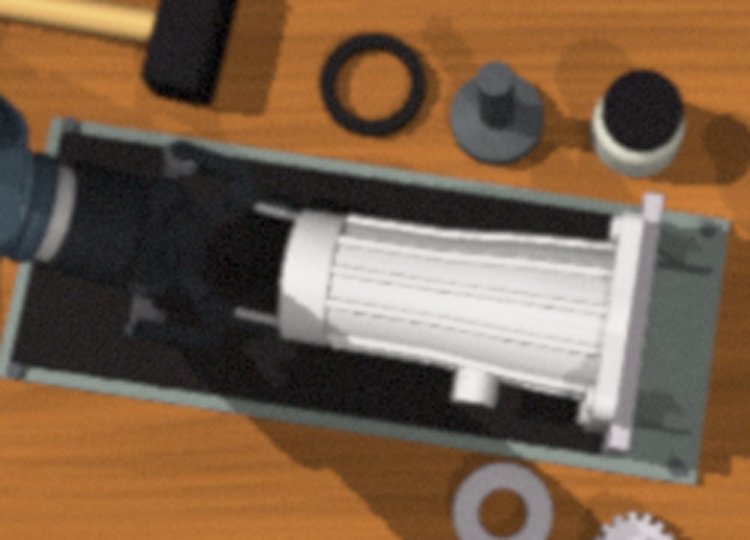

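drive_tool --pt "0.0005 0 0.001 0 0 0 56" --pt "0.001 0 0.0015 0 0 0 56" --pt "0.001 0 0.0015 0 0 0 56"

```text
clock: 14.78
position: [0.5647, 0.0937, 0.0776]
tcp_rot: [-3.128, -0.99, -1.747]
ft_force: [0.6, 18.3, 4.9]
grip_width: 0.0669
```

Run:
```python
from h import *
st=now();flange('t22')
```

```text
t 14.78 uvz [ 0.252  -0.0018  0.0776] tilt 56.72 q [ 0.276  0.632  1.614 -0.863  1.503 -2.351] F(u,v,z) [18.19 -2.4   4.85] w 0.0669
v -0.070 face u 0.0010 z 0.133 ; v -0.050 face u 0.0011 z 0.135 ; v -0.030 face u 0.0029 z 0.135 ; v -0.010 face u 0.0045 z 0.136 ; v 0.010 face u 0.0038 z 0.135 ; v 0.030 face u 0.0006 z 0.136 ; v 0.050 face u 0.0006 z 0.135 ; v 0.070 face u 0.0009 z 0.128 ;
```

The flange has stopped moving while the force rises to 18 N: it's seated. Backing off straight.

drive_tool --pt "-0.002 0 -0.003 0 0 0 56" --pt "-0.006 0 -0.009 0 0 0 56" --pt "-0.014 0 -0.021 0 0 0 56" --pt "-0.024 0 -0.037 0 0 0 56" --pt "-0.03 0 -0.05 0 0 0 56"

```text
clock: 15.25
position: [0.5731, 0.1497, 0.078]
tcp_rot: [-3.135, -0.995, -1.742]
ft_force: [-0.6, -0.3, 0.5]
grip_width: 0.0668
```

drive_tool --pt "0 0 -0.03 0 0 0 56" --pt "0.01 0 -0.06 0 0 0 56" --pt "0.02 0 -0.09 0 0 0 56" --pt "0.02 0 -0.09 0 0 0 56" --pt "0.02 0 -0.09 0 0 0 56"

```text
clock: 15.67
position: [0.5847, 0.214, 0.1462]
tcp_rot: [-3.127, -0.992, -1.748]
ft_force: [-1.4, 0.2, -0.7]
grip_width: 0.0665
```

Run:
```python
from h import *
st=now();flange('t23')
p,d=save('scene','s23.png')
p,d=save('wrist','w23.png')
```

```text
t 15.67 uvz [ 0.374  -0.0014  0.1462] tilt 56.85 q [ 0.43   0.669  1.399 -0.781  1.719 -2.392] F(u,v,z) [ 0.02 -1.38 -0.65] w 0.0665
v -0.070 face u 0.0010 z 0.132 ; v -0.050 face u 0.0011 z 0.135 ; v -0.030 face u 0.0035 z 0.135 ; v -0.010 face u 0.0045 z 0.137 ; v 0.010 face u 0.0038 z 0.137 ; v 0.030 face u 0.0006 z 0.137 ; v 0.050 face u 0.0005 z 0.137 ; v 0.070 face u 0.0008 z 0.129 ;
```

View pics/s23.png

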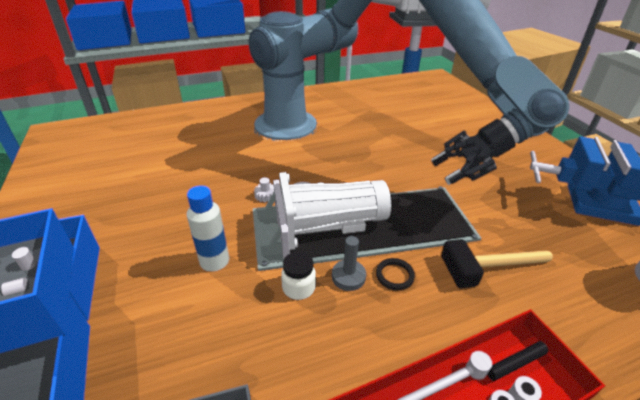

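View pics/t23c.png

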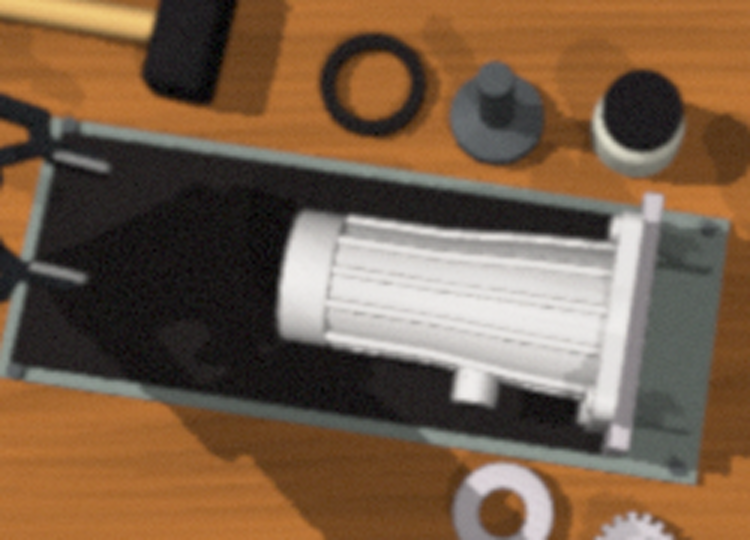

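View pics/w23.png

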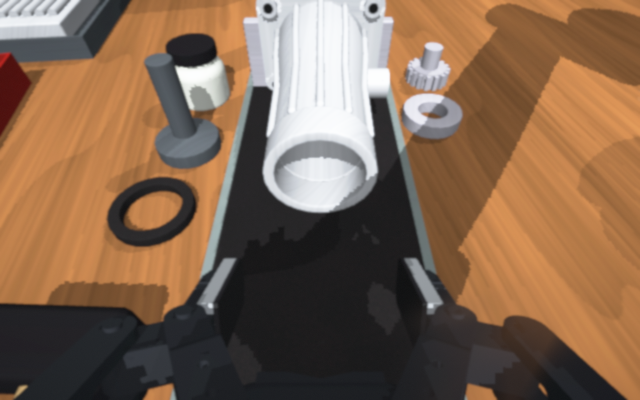

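The flange sits flush on the stop plate, the housing is level on its pad, the gripper is clear and the loose parts haven't moved. Handing in.

```bash
python3 -c "
from h import *
print(ctrl.close_job()); now()"
```

```text
the job is handed in; nothing more can be done
None
the job is handed in; nothing more can be done
```

The housing is lying on its mount pad with its flange face against the stop plate, and I handed the job in at about 15.7 s of the 72 s allowed.

**Tipping:** I hooked two partly spread fingertips in the tail mouth and tipped the housing over its flange edge, away from the stop plate. I let it down slowly, with about 4–5 N at the wrist at most in the readings between moves. Once the force read zero I drew the fingers straight out.

**Pushing back:** I turned the jaws level and pushed on both sides of the tail collar with about 7 N. When it met the plate, the force rose to 18 N and the flange stopped moving. I then backed the gripper clear.

**Last checks:**
- **Flange:** In the top camera's depth picture, the flange's outer parts sit 0.5–1.1 mm from my estimate of the plate face, the same on both sides. The middle reads 3–4.5 mm. It read 2–3.5 mm more than the outer parts all through the last stretch, so I take it as a depth or shape effect, not a gap.
- **After backing off:** The flange had not moved, and the wrist force was only noise (about 1.5 N at most).
- **Loose parts:** By eye, in the last pictures, the loose parts and tools are where they were at the start.

Nothing else failed. The job gives no verdict, so I have no confirmation beyond these readings.

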